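Lift the retaining rings out of the bearing fixture

ROBOT

A 7-joint arm with a two-finger parallel gripper is mounted at the origin on a cart in front of the work surface, level with it; the furniture and walls round the work are solid. World frame = base frame: x ahead of the robot, y to its left, z up, the work surface at z = 0. Lengths are in m, angles in rad, forces in N, time in s.
With the tool pointing down it reaches from about 0.425 to 0.875 m from the base axis. Payload 4.7 kg.
Tool frame: the origin (TCP) lies on the centre line of the jaws, within the pads' length; the fingertips stand 19 mm ahead of it and the grasp point (between the pads) is the TCP; x points along the fingers, z is the direction in which the jaws open and shut, and the axes are right-handed (so a half turn about x gives the same grasp; the last joint's range is limited). The gripper opens to 87 mm and grips with 3 to 60 N. Pads are 19 mm wide; open, the fingers measure 117 mm over their backs; the gripper's body (75 mm by 190 mm) begins 51 mm behind the grasp point.
Start: joints at [-1.245, 0.321, -0.07, 1.45, 0.023, 1.371, -0.057], TCP at [0.199, 0.619, 0.242] pointing down, gripper open.
Joint ranges: [-2.86, 2.86], [-0.3, 2.09], [-1.38, 1.24], [0.06, 2.45], [-1.56, 4.7], [0.09, 2.05], [-2.69, 2.69]. Speed limits (rad/s): [2.57, 2.57, 3.14, 3.14, 3.14, 3.14, 3.14].

INTERFACE

Orientations are given as a rotation vector (axis times angle).
In Python, from bench import get_state, get_image, camera_info, close_job gives the robot as it stands.
- The arm moves only by the tool jog_arm, never from a script. Its argument "targets" is a list of rows, each a list of 7 numbers: the turn, a rotation vector about the tool's x, y, z in degrees, then the shift along the tool's x, y, z in cm, then the finger opening in cm, from 0 to 8.7. In form: [[wx, wy, wz, tx, ty, tz, jaw], ...]. A call has 1 to 10 rows; each row shifts and turns the commanded pose from where the row before left it, along the tool's axes as they then stand; what a row does not reach is not made up. A row lasts 1/8 s, in which the tool goes at most 62.5 mm and 10.7 degrees, less where a joint would pass 70% of its speed; a pose out of reach is approached as far as the arm can. A call is refused whole if a number of a shift passes 6.25 or a number of a turn 10.7, either way. A call with a gripper value outside its range is refused whole. The fingers move at their own pace and stop on an object; "squeeze" is the grip in N (left out, the last holds). Time passes only in rows, so rows that do not move let the fingers close. It gives the time, the measured TCP pose, the force and the opening at its end, in the units of the state.
- get_state(): the state, without advancing time (a new reading comes with each control period).
- get_image(name): name is "scene" or "top"; returns (picture, depth): 420x560x3 uint8, red, green, blue; 420x560 float32, m along the optical axis (not along the pixel's ray), 0 where there is no reading.
- camera_info(name): a dict with "intrinsics" (3x3 intrinsics, pixels), "k1" (the pictures are not rectified: a ray, as slopes to the right and down, at radius r is drawn at 1 + k1 r^2 times it, then the intrinsics apply), "world_from_camera" (4x4, takes a point from camera to world coordinates). Camera axes: x right, y up, looking along -z (the intrinsics and any distortion apply to the point x, -y, -z); pixel columns grow to the right and rows downward; lengths in m; the calibration is good to about 2 mm. A picture is of the moment at which its call begins. camera_info takes no time and is no camera call.
- close_job(): hands the job in, once; it reports no verdict.
The state is a dict: "time": time; "joint_positions": joint angles; "qd": joint speeds; "joint_torque": joint torques, N m; "position": TCP position; "tool_rot": TCP orientation; "ft_force": force on the tool from outside, world axes, zero at the start; "torque": the same for the moment, N m; "grip_width": opening from 0.0 (shut) to 1.0 (fully open).
Only numpy, scipy, OpenCV 4.12 (cv2) and the standard library are available. Lean on these libraries where they do the work, as an engineer would, in place of code of your own. Each camera call takes 0.05 s, during which the arm holds its last target.

TASK

Push the front edge of the bearing fixture's folding dust cover back until its two panels stand upright, flat against each other. Then take the hook pick from its stand and lift every retaining ring out of its groove with the pick's toe under one of the ring's ends, letting each ring off inside the grey parts bin, and hang the pick back upright in its stand. Do not touch a ring with the fingers while it still lies in its groove, keep the bin standing level, and leave the other things on the table alone.

Things in the scene. Friction and masses are not known exactly. Their poses are not given: they have to be found in the camera images.
- cover (a joint): Bifold dust cover: two hinged aluminium panels, each 50 x 236 x 4 mm; rear panel hinged on the fixture's back rail (local x = +50, z = 46 mm). The front panel's front edge keeps to z = 46 mm while the middle hinge rises. Value = angle of rear panel: 0 spread flat over the bores, 1.57 both panels upright, face to face. Starts part raised; friction holds it; about 10 N at the edge folds it.
- cover_edge (a point): Middle of the front edge (steel bead 7 mm thick, 236 mm long) of the cover's front panel, about 48 mm above the table. It lies 100 mm x cos(cover value) in front (local -x) of the hinge on the back rail. Push it level, in the fixture's +x, to the hinge. The bead is then just in front of it.
- fixture: Fixed bearing fixture, base 116 x 262 x 6 mm, three dark round housings (74 mm diameter, tops 30 mm above the table) in a row along local y, 78 mm apart; end cheeks 50 mm high, back rail 45 mm high at local +x, front (-x) open. Origin: centre of the underside; x points away from the robot at yaw 0. The folded cover stands to 97 mm above the table at local x = 45 to 54 mm.
- bin: Open grey plastic parts bin, loose, about 0.5 kg, 112 x 112 mm outside, 56 mm high, walls and floor 4 mm thick. Origin: centre of its underside; x and y square to the walls, z up. A ring hanging on the pick is stripped off by drawing the toe back over a wall (toe just above it, ring inside).
- stand_rest (a point): Fixed grey pick stand: two level rails, tops 90 mm above the table, with a 13 mm slot between them along local x, open at the front (-x), closed by a plate 28 mm behind (+x) this point; 4 mm high stops on the rail ends 25 mm before it. Point: where the pick's collar rests, mid-slot, on the rails; x along the slot, z up. The pick goes straight up out and straight down in, toe along +x.
- pick_handle (a point): Hook pick, loose, 90 g: square wooden handle 18 x 18 x 60 mm over a square collar 32 x 32 x 5 mm; below it a 6 mm round shaft, 75 mm long, ends in a toe to one side. Point: middle of the handle, 36 mm above the collar's underside. z along the handle, up from the toe; x the way the toe points; handle faces at x, y = +-9 mm.
- pick_seat (a point): The pick's axis at the underside of its collar (75 mm above the foot of the shaft); same axes as the handle.
- pick_toe (a point): Tip of the pick's toe, mid thickness: 17.5 mm from the shaft's axis in the pick's +x, 72.5 mm below the collar's underside. The toe is 6 mm wide, 3.5 mm thick and slopes up 8 degrees towards its tip, so that a hung ring keeps to the shaft; polished, friction about 0.3. Same axes as the handle.
- bore_0 (a point): Bore of housing 0 (fixture's local y -78 mm): centre of the groove floor, 25 mm above the table, axes as the fixture. The groove is an open-topped step 63 mm across and 5 mm deep, so a seated ring is flush with the housing top; below it the bore is 51 mm across, 14 mm deep and empty.
- ring_0_mid (a point): Split steel ring 0, 60 mm outside, 50 inside, 5 thick, 30 g, loose in the groove of bore 0 at the start (may be absent: None, bore empty). Point: circle's centre, half-way up; x to the middle of the split, z up. Its two end lugs, at +-29 degrees from x, 11 mm wide, reach in to 17 mm from the centre and overhang the bore by 8 mm (middle of overhang at 21 mm); the rest does not overhang.
- bore_1 (a point): Bore of housing 1 (fixture's local y +0 mm): centre of the groove floor, 25 mm above the table, axes as the fixture. The groove is an open-topped step 63 mm across and 5 mm deep, so a seated ring is flush with the housing top; below it the bore is 51 mm across, 14 mm deep and empty.
- ring_1_mid (a point): Split steel ring 1, 60 mm outside, 50 inside, 5 thick, 30 g, loose in the groove of bore 1 at the start (may be absent: None, bore empty). Point: circle's centre, half-way up; x to the middle of the split, z up. Its two end lugs, at +-29 degrees from x, 11 mm wide, reach in to 17 mm from the centre and overhang the bore by 8 mm (middle of overhang at 21 mm); the rest does not overhang.
- bore_2 (a point): Bore of housing 2 (fixture's local y +78 mm): centre of the groove floor, 25 mm above the table, axes as the fixture. The groove is an open-topped step 63 mm across and 5 mm deep, so a seated ring is flush with the housing top; below it the bore is 51 mm across, 14 mm deep and empty.
- ring_2_mid (a point): Split steel ring 2, 60 mm outside, 50 inside, 5 thick, 30 g, loose in the groove of bore 2 at the start (may be absent: None, bore empty). Point: circle's centre, half-way up; x to the middle of the split, z up. Its two end lugs, at +-29 degrees from x, 11 mm wide, reach in to 17 mm from the centre and overhang the bore by 8 mm (middle of overhang at 21 mm); the rest does not overhang.
- small_weight: Brass calibration weight, 22 mm diameter, 37 mm high; bystander, to be left alone. Origin: centre of the underside.

How it is judged:
On the way:
1. the cover is folded, its panels flat together (value of joint cover above 1.48 rad), for 0.2 s.
At the end, for the whole second after the job is handed in: The cover is folded (joint above 1.48 rad), every ring present lies still inside the bin (its centre inside the walls and below 50 mm above the bin's underside), the bin stands level, and the pick hangs upright in its stand (collar on the rails, within 15 mm of the rest point, tilt under 0.1 rad) (value of joint cover above 1.48 rad and x of ring_0_mid in the frame of bin between -0.054 and 0.054 m and y of ring_0_mid in the frame of bin between -0.054 and 0.054 m and z of ring_0_mid in the frame of bin between 0 and 0.05 m and linear speed of each of ring_0, ring_1, ring_2 below 0.03 m/s and x of ring_1_mid in the frame of bin between -0.054 and 0.054 m and y of ring_1_mid in the frame of bin between -0.054 and 0.054 m and z of ring_1_mid in the frame of bin between 0 and 0.05 m and x of ring_2_mid in the frame of bin between -0.054 and 0.054 m and y of ring_2_mid in the frame of bin between -0.054 and 0.054 m and z of ring_2_mid in the frame of bin between 0 and 0.05 m and angle between each of bin, pick_seat's own z axis and vertical below 0.1 rad and distance between pick_seat and stand_rest below 0.015 m and z of pick_seat in the frame of stand_rest below 0.004 m and linear speed of pick below 0.02 m/s); the robot touches nothing.
It fails at once if the fingers touch a ring that still lies in its groove ((contact force between ring_0 and the fingers above 0.3 N and distance between ring_0_mid and bore_0 below 0.007 m) or (contact force between ring_1 and the fingers above 0.3 N and distance between ring_1_mid and bore_1 below 0.007 m) or (contact force between ring_2 and the fingers above 0.3 N and distance between ring_2_mid and bore_2 below 0.007 m)).
It fails at once if the small weight is moved by more than 5 cm (distance of small_weight from where it was at the start of the episode above 0.05 m).
Of ring_0, ring_1, ring_2 only 2 to 3 are there at a start; the rules pass over those that are not, and their reading is None.
At some moment in a run one of bin may be knocked a few centimetres aside while the robot is not near it.
It also fails if it takes over 210 s, if anything falls off the work surface, if the arm or the gripper's body presses on something with over 40 N, if the wrist force passes 120 N, or if a joint passes its speed limit or range.

## Working session

There is one attempt and no reset: what is moved stays moved. The work goes in short steps, Python scripts to look and compute and a tool call to move; the robot and the scene stay as the last step left them, time stands still between calls to the robot, and variables do not carry over. Pictures are saved under pics/ and viewed, and the job is handed in when it is done.

Besides the shell and the picture viewer there is one more tool, called after ">>>" in YAML: its name, and indented under it one key for each argument. jog_arm: Moves the arm, as the interface text tells. Its arguments: {"type":"object","properties":{"targets":{"type":"array"},"squeeze":{"type":"number"}},"required":["targets"]}

```bash
ls; mkdir -p pics
cat > h.py <<'E'
import numpy as np, cv2
from bench import get_state, get_image, camera_info, close_job
from scipy.spatial.transform import Rotation as R
def save(name,img,scale=1,crop=None):
    if crop: 
        r0,r1,c0,c1=crop; img=img[r0:r1,c0:c1]
    img=cv2.resize(img[:,:,::-1],None,fx=scale,fy=scale,interpolation=cv2.INTER_CUBIC)
    cv2.imwrite('pics/'+name+'.png',img)
def ray(ci,u,v):
    K=ci['intrinsics'];k1=ci['k1']
    K=np.array(K)
    d=np.array([[[u,v]]],float)
    p=cv2.undistortPoints(d,K,np.array([k1,0,0,0.]))[0,0]
    return np.array([p[0],-p[1],-1.0])
def px_depth(ci,u,v,z):
    T=np.array(ci['world_from_camera']); return (T@np.append(ray(ci,u,v)*z,1))[:3]
def px_plane(ci,u,v,h):
    T=np.array(ci['world_from_camera']); d=T[:3,:3]@ray(ci,u,v); o=T[:3,3]
    return o+d*(h-o[2])/d[2]
def proj(ci,P):
    T=np.linalg.inv(np.array(ci['world_from_camera'])); p=T@np.append(P,1)
    a=np.array([p[0]/-p[2],-p[1]/-p[2]]); a=a*(1+ci['k1']*(a@a)); K=np.array(ci['intrinsics'])
    return (K@np.append(a,1))[:2]
def cloud(ci,depth):
    h,w=depth.shape; uu,vv=np.meshgrid(np.arange(w),np.arange(h))
    p=cv2.undistortPoints(np.stack([uu,vv],-1).reshape(-1,1,2).astype(float),np.array(ci['intrinsics']),np.array([ci['k1'],0,0,0.]))[:,0]
    z=depth.reshape(-1); C=np.stack([p[:,0]*z,-p[:,1]*z,-z],1)
    T=np.array(ci['world_from_camera']); W=C@T[:3,:3].T+T[:3,3]; W[z==0]=np.nan
    return W.reshape(h,w,3)
E
python3 - <<'E'
from h import *
for n in ['scene','top']:
    im,d=get_image(n); save(n+'0',im,1.4); np.savez('pics/%s0.npz'%n,im=im,d=d)
    ci=camera_info(n); print(n,ci)
print(get_state())
E
```

```text
pics
scene {'intrinsics': array([[400.58999528,   0.        , 283.34246394],
       [  0.        , 400.58999528, 211.367719  ],
       [  0.        ,   0.        ,   1.        ]]), 'k1': -0.09177644941590606, 'world_from_camera': array([[ 0.64433863,  0.5686637 , -0.51132116,  0.05449764],
       [-0.76463298,  0.49026668, -0.41830011, -0.24141027],
       [ 0.01281164,  0.66049995,  0.75071678,  0.74406493],
       [ 0.        ,  0.        ,  0.        ,  1.        ]])}
top {'intrinsics': array([[490.09299696,   0.        , 280.40706952],
       [  0.        , 490.09299696, 211.46142404],
       [  0.        ,   0.        ,   1.        ]]), 'k1': -0.08138855853038598, 'world_from_camera': array([[-3.59634410e-04,  9.90531356e-01, -1.37286209e-01,
         3.68202941e-01],
       [-9.99920919e-01, -2.08200291e-03, -1.24024344e-02,
         9.42988258e-02],
       [-1.25708305e-02,  1.37270892e-01,  9.90453773e-01,
         1.04626607e+00],
       [ 0.00000000e+00,  0.00000000e+00,  0.00000000e+00,
         1.00000000e+00]])}
{'time': 0.1, 'joint_positions': array([-1.24495504,  0.32174673, -0.07007136,  1.45158112,  0.02260933,
        1.37077845, -0.05693008]), 'qd': array([ 0.00045827, -0.00354797, -0.00097027, -0.00323035,  0.00079937,
        0.00021307, -0.0020985 ]), 'joint_torque': array([-1.72221467e-04, -4.92571449e+01, -4.06008130e-01, -3.13396990e+01,
       -6.41762861e-02,  3.94692470e-02,  8.07478978e-05]), 'position': array([0.1992774 , 0.61820683, 0.24055802]), 'tool_rot': array([-0.97765049,  1.34207176,  0.97582326]), 'ft_force': array([ 0.46579421,  0.16389759, -0.16046906]), 'torque': array([-0.00831238, -0.04523969,  0.02400325]), 'grip_width': 0.9958116938672225}
```

View pics/scene0.png

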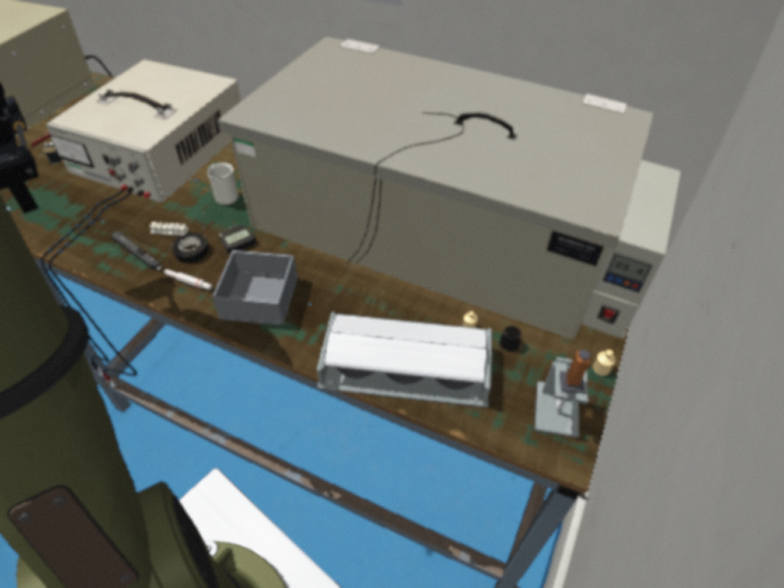

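View pics/top0.png

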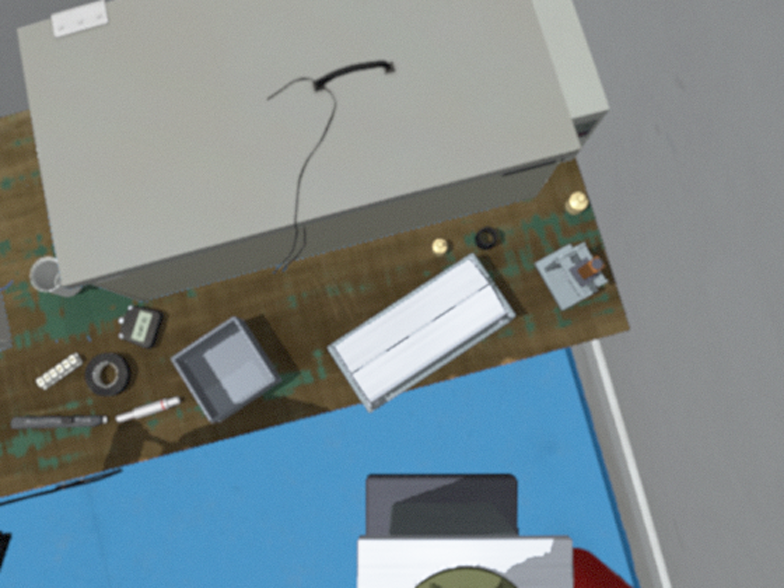

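The scene view shows the bin around (255,290), the fixture with its part-raised cover around (405,360), and the stand with the pick around (570,385). In the top view the bin is around (228,368), the fixture (422,332) and the stand (575,272). Next I'll enlarge crops and use the depth data.

Run:
```python
from h import *
d=np.load('pics/top0.npz'); save('topfix',d['im'],4.5,(175,300,225,380)); save('topstand',d['im'],8,(130,230,370,460)); save('topbin',d['im'],6,(220,310,115,210))
s=np.load('pics/scene0.npz'); save('scstand',s['im'],8,(240,320,365,450)); save('scfix',s['im'],5,(215,295,220,360))
```

```text
(no output)
```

View pics/topfix.png

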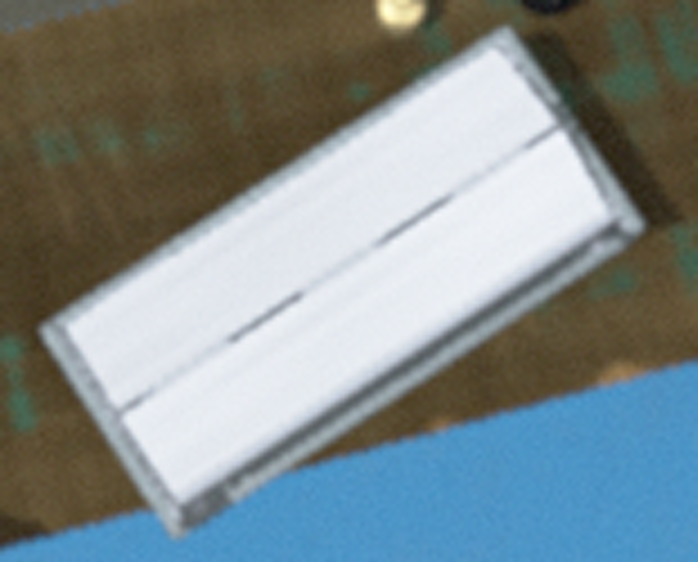

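View pics/topstand.png

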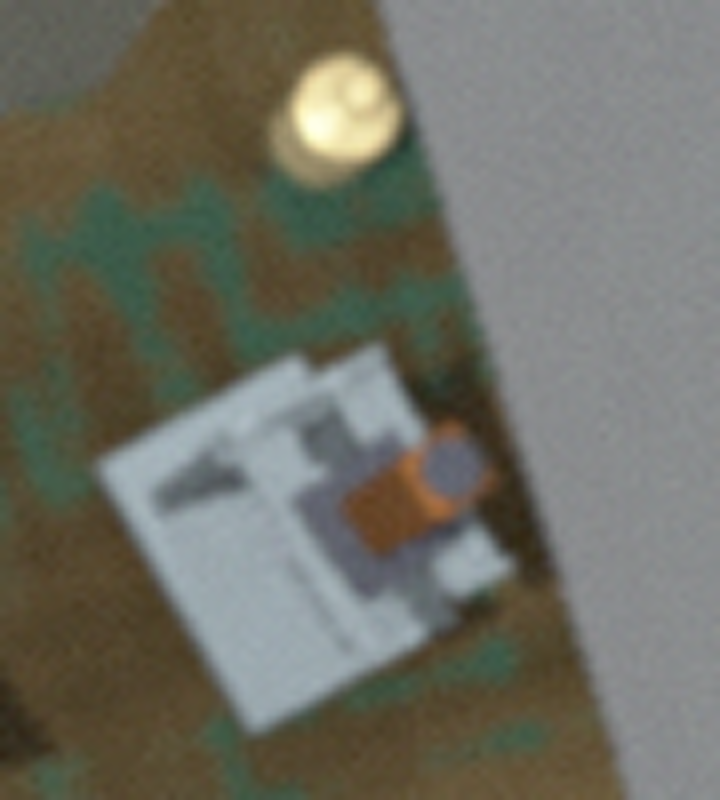

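View pics/scstand.png

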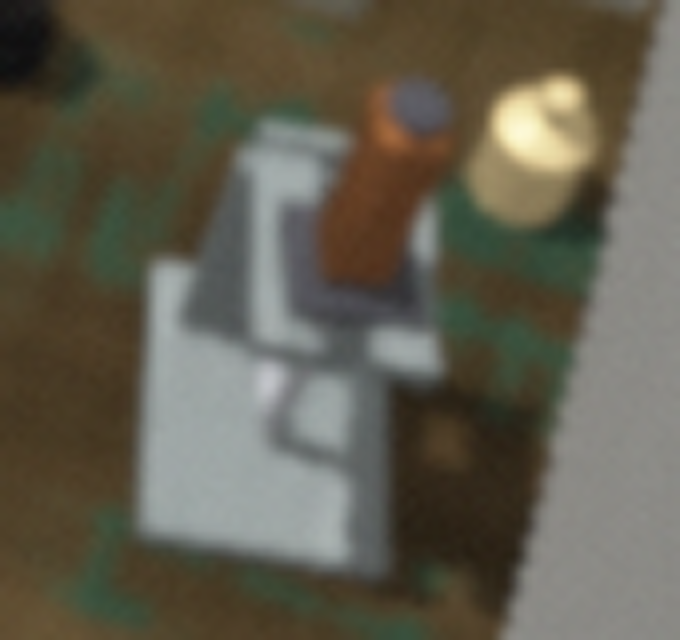

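View pics/scfix.png

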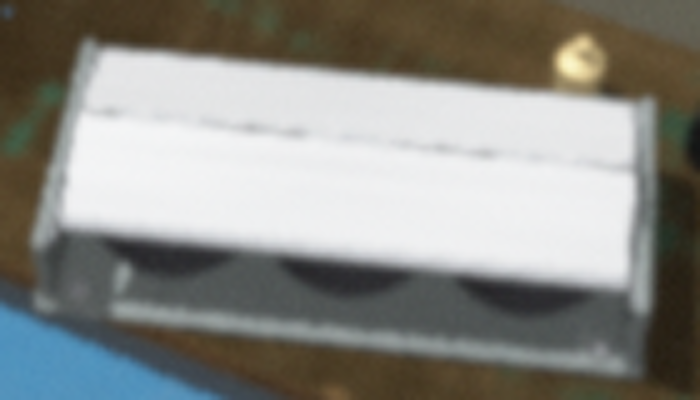

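View pics/topbin.png

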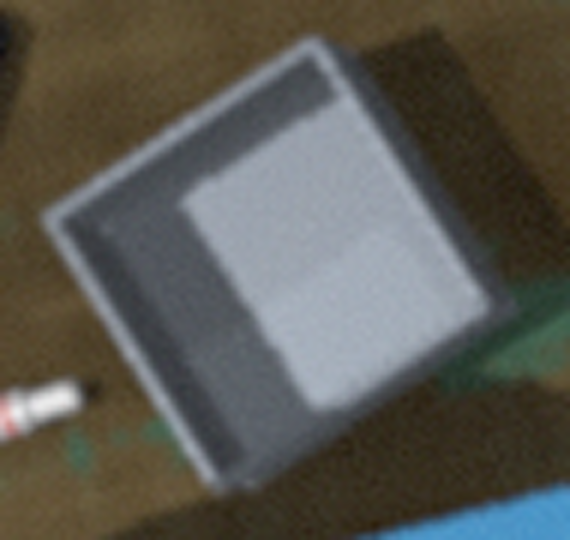

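Run:
```python
from h import *
for n in ['top','scene']:
    d=np.load('pics/%s0.npz'%n); W=cloud(camera_info(n),d['d']); np.save('pics/W%s0.npy'%n,W)
    print(n,np.nanmin(W[...,2]))
W=np.load('pics/Wtop0.npy')
x0,x1,y0,y1=.3,.95,-.55,.45
# height map
H=np.full((650,1000),np.nan)
for nm in ['top','scene']:
    P=np.load('pics/W%s0.npy'%nm).reshape(-1,3); P=P[np.isfinite(P[:,0])]
    for p in P:
        i=int((x1-p[0])*1000); j=int((y1-p[1])*1000)
        for a in (0,1):
          for b in (0,1):
            if 0<=i+a<650 and 0<=j+b<1000 and not (H[i+a,j+b]>p[2]): H[i+a,j+b]=p[2]
np.save('pics/H.npy',H)
v=np.clip((np.nan_to_num(H,nan=-.02)+.02)/.2,0,1)*255
img=cv2.applyColorMap(v.astype(np.uint8),cv2.COLORMAP_JET)
img=cv2.resize(img,(800,520)); 
for k in range(0,800,80): cv2.putText(img,'%.2f'%(y1-k/800),(k,10),0,.35,(255,255,255))
for k in range(0,520,40): cv2.putText(img,'%.2f'%(x1-k/800),(0,k),0,.35,(255,255,255))
cv2.imwrite('pics/H.png',img)
# table height
for nm in ['top','scene']:
    P=np.load('pics/W%s0.npy'%nm).reshape(-1,3); P=P[abs(P[:,2])<.012]; print(nm,np.median(P[:,2]),np.std(P[:,2]))
```

```text
top -0.7218179688276656
scene -0.7136256160995202
top -0.0005928344461936241 0.0030839858874425405
scene 0.0009072099651510901 0.003154870459117838
```

View pics/H.png

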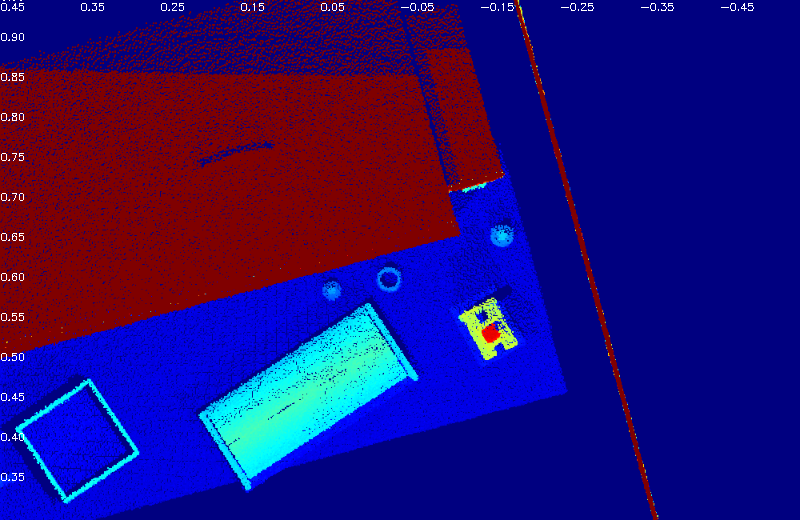

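Run:
```python
from h import *
def rect(P,nm):
    (c,s,a)=cv2.minAreaRect((P[:,:2]*1000).astype(np.float32)); print(nm,len(P),np.round(c,1),np.round(s,1),round(a,2))
for n in ['top','scene']:
    P=np.load('pics/W%s0.npy'%n).reshape(-1,3); P=P[np.isfinite(P[:,0])]
    F=P[(P[:,0]>.33)&(P[:,0]<.58)&(P[:,1]>-.08)&(P[:,1]<.22)&(P[:,2]>.043)&(P[:,2]<.1)]
    # outlier robust: remove points w/ few neighbours
    from scipy.spatial import cKDTree
    t=cKDTree(F[:,:2]); F=F[[len(q)>6 for q in t.query_ball_point(F[:,:2],.006)]]
    rect(F,n+' fixture'); print('zmax',np.percentile(F[:,2],[50,90,99,100]))
    B=P[(P[:,0]>.3)&(P[:,0]<.5)&(P[:,1]>.26)&(P[:,1]<.47)&(P[:,2]>.045)&(P[:,2]<.075)]; t=cKDTree(B[:,:2]); B=B[[len(q)>4 for q in t.query_ball_point(B[:,:2],.006)]]
    rect(B,n+' bin'); print(np.percentile(B[:,2],[5,50,95]))
    S=P[(P[:,0]>.48)&(P[:,0]<.6)&(P[:,1]>-.23)&(P[:,1]<-.08)]
    A=S[(S[:,2]>.08)&(S[:,2]<.105)]; rect(A,n+' rails+collar'); 
    h=np.histogram(S[:,2],bins=np.arange(-.01,.18,.005)); print(h[0])
    C=S[(S[:,2]>.145)]; rect(C,n+' handle top'); print(C[:,2].max(),C.mean(0))
    M=S[(S[:,2]>.11)&(S[:,2]<.145)]; 
    if len(M)>5: rect(M,n+' handle side')
    L=S[(S[:,2]>.003)&(S[:,2]<.02)]; rect(L,n+' stand base')
```

```text
top fixture 6133 [510.6 101. ] [244.1 256.6] 33.18
zmax [0.05709642 0.0654102  0.0689566  0.09849707]
top bin 580 [399.5 353.6] [113.8 112.2] 34.2
[0.04704629 0.05429431 0.0576571 ]
top rails+collar 566 [ 538.6 -160.9] [65.4 48.2] 29.27
[  36 1501  786  535   52   12    4    5    1    7    4    2    6    2
    3    6    5    3   28  224  254   54    6    8    7    6   11    5
   10    9    8   10   35   50    5    0    0]
top handle top 100 [ 534.4 -163.5] [17.6 17.4] 32.02
0.1604508311832844 [ 0.53382305 -0.16253132  0.15505552]
top handle side 56 [ 530.2 -157.2] [18.   4.1] 32.51
top stand base 729 [ 540.  -151.2] [143.6 113.9] 88.76
scene fixture 4540 [510.6 101.4] [245.3 256.8] 33.08
zmax [0.05874219 0.066713   0.06950947 0.09810536]
scene bin 624 [399.4 354.2] [115.2 112.7] 33.91
[0.04573912 0.05364137 0.05790603]
scene rails+collar 492 [ 539.  -160.3] [66.9 49. ] 27.23
[   0  535 1628  664  150   29   28   16   13   13    8   14    7    9
    5    9    6    7   12   84  240  138   18   18   17   16   19   19
   17   20   18   20   26   50   24    0    0]
scene handle top 120 [ 532.8 -162.4] [18.5 17.7] 41.92
0.16171904124739334 [ 0.53060439 -0.16348648  0.15552101]
scene handle side 126 [ 528.3 -162.8] [21.4 12.1] 82.48
scene stand base 990 [ 539.2 -155.2] [148.4 118.2] 89.03
```

Run:
```python
from h import *
from scipy.spatial import cKDTree
yaw=np.radians(33.)
c=np.array([.445,.068])
Rz=np.array([[np.cos(yaw),-np.sin(yaw)],[np.sin(yaw),np.cos(yaw)]])
for n in ['top','scene']:
    P=np.load('pics/W%s0.npy'%n).reshape(-1,3); P=P[np.isfinite(P[:,0])]
    L=(P[:,:2]-c)@Rz
    m=(abs(L[:,0])<.085)&(abs(L[:,1])<.16)&(P[:,2]>.038)&(P[:,2]<.09)
    F=P[m]; t=cKDTree(F[:,:2]); F=F[[len(q)>6 for q in t.query_ball_point(F[:,:2],.006)]]
    (cc,s,a)=cv2.minAreaRect((F[:,:2]*1000).astype(np.float32)); print(n,cc,s,a)
    LF=np.c_[(F[:,:2]-c)@Rz,F[:,2]]
    for y in [-.135,-.13,-.125,-.12,-.1,-.05,0,.05,.1,.12,.125,.13,.135]:
        q=LF[abs(LF[:,1]-y)<.0025]
        print(y,len(q), np.round([q[:,0].min(),q[:,0].max(),q[:,2].max()],4) if len(q) else '', np.round([np.median(q[abs(q[:,0]-x)<.003][:,2])for x in np.arange(-.06,.065,.01)],3) if len(q) else '')
```

```text
top (455.88934326171875, 65.2466812133789) (113.25852966308594, 256.60614013671875) 33.17858123779297
-0.135 89 [-0.0477  0.0635  0.0526] [  nan 0.05  0.048 0.049 0.05  0.048 0.049 0.05  0.05  0.049 0.049 0.05
 0.049]
-0.13 115 [-0.0483  0.0629  0.0537] [  nan 0.046 0.05  0.047 0.046 0.05  0.047 0.049 0.047 0.048 0.049 0.047
 0.046]
-0.125 88 [-0.0381  0.0639  0.0698] [  nan   nan 0.051 0.05  0.055 0.058 0.063 0.064 0.063 0.059 0.055 0.052
 0.044]
-0.12 121 [-0.0387  0.0635  0.0703] [  nan   nan 0.05  0.052 0.056 0.06  0.063 0.067 0.064 0.06  0.056 0.052
 0.044]
-0.1 119 [-0.0388  0.0636  0.0689] [  nan   nan 0.051 0.053 0.056 0.059 0.064 0.066 0.063 0.059 0.055 0.052
 0.047]
-0.05 117 [-0.0386  0.0613  0.0682] [  nan   nan 0.051 0.053 0.055 0.059 0.065 0.066 0.064 0.059 0.056 0.052
 0.045]
0 124 [-0.0389  0.0637  0.0698] [  nan   nan 0.049 0.05  0.055 0.059 0.064 0.067 0.062 0.059 0.057 0.053
 0.044]
0.05 119 [-0.0388  0.0634  0.0694] [  nan   nan 0.051 0.053 0.057 0.061 0.062 0.067 0.063 0.061 0.057 0.052
 0.044]
0.1 126 [-0.0392  0.0637  0.069 ] [  nan   nan 0.05  0.053 0.055 0.05
[... 850 characters left out ...]
1 0.057 0.053
 0.051]
-0.05 86 [-0.0385  0.0542  0.0683] [  nan   nan 0.05  0.053 0.058 0.061 0.064 0.068 0.065 0.062 0.058 0.054
   nan]
0 89 [-0.0396  0.0573  0.0712] [  nan   nan 0.052 0.054 0.058 0.062 0.065 0.069 0.066 0.061 0.056 0.054
 0.051]
0.05 86 [-0.0392  0.0567  0.068 ] [  nan   nan 0.051 0.053 0.057 0.061 0.066 0.066 0.065 0.061 0.058 0.054
   nan]
0.1 81 [-0.0398  0.0543  0.0684] [  nan   nan 0.052 0.054 0.058 0.061 0.065 0.068 0.065 0.062 0.058 0.053
   nan]
0.12 58 [-0.0494  0.0589  0.0543] [  nan 0.047 0.049 0.051 0.05  0.051 0.051 0.05  0.05  0.051 0.051 0.051
 0.051]
0.125 0  
0.13 0  
0.135 0
  return _methods._mean(a, axis=axis, dtype=dtype,
  ret = ret.dtype.type(ret / rcount)
```

```bash
cat >> h.py <<'E'
FC=np.array([.455,.065]); FY=np.radians(33.1)
def Rz(a): return np.array([[np.cos(a),-np.sin(a)],[np.sin(a),np.cos(a)]])
def fix2w(x,y): return FC+Rz(FY)@np.array([x,y])
def Rdown(yz):
    """tool x down, tool z (jaw axis) at world yaw yz"""
    x=np.array([0,0,-1.]); z=np.array([np.cos(yz),np.sin(yz),0]); y=np.cross(z,x); return np.c_[x,y,z]
def go(pos,Rt,sim=None):
    s=get_state(); p=s['position']; Rm=R.from_rotvec(s['tool_rot']).as_matrix()
    if sim is not None: p,Rm=sim
    dR=R.from_matrix(Rm.T@Rt).as_rotvec(degrees=True)
    dt=Rm.T@(np.array(pos)-p)*100
    print('now',np.round(p,4),'jawyaw',round(np.degrees(np.arctan2(Rm[1,2],Rm[0,2])),1),'tool x',np.round(Rm[:,0],3))
    print('turn deg',np.round(dR,1),'shift cm (tool axes now)',np.round(dt,2),'world d cm',np.round((np.array(pos)-p)*100,2))
E
python3 - <<'E'
from h import *
s=get_state(); M=R.from_rotvec(s['tool_rot']).as_matrix(); print(np.round(M,3)); print(np.degrees(np.arctan2(M[1,2],M[0,2])), np.degrees(s['joint_positions']))
t=fix2w(-.075,0); print(t, np.hypot(*t))
for b in (-.078,0,.078): print(fix2w(0,b))
for yz in (FY+np.pi/2,FY-np.pi/2): go([t[0],t[1],.2],Rdown(yz))
E
```

```text
[[-0.    -0.952  0.307]
 [-0.002  0.307  0.952]
 [-1.    -0.    -0.002]]
72.1378231533068 [-71.33066925  18.43472964  -4.01479335  83.16947152   1.29541897
  78.53981999  -3.26185304]
[0.3921711  0.02404235] 0.39290737263477815
[ 4.97595953e-01 -3.42059896e-04]
[0.455 0.065]
[0.41240405 0.13034206]
now [0.1993 0.6182 0.2406] jawyaw 72.1 tool x [-0.    -0.002 -1.   ]
turn deg [-51.   -0.1  -0. ] shift cm (tool axes now) [  4.15 -36.58 -50.63] world d cm [ 19.29 -59.42  -4.06]
now [0.1993 0.6182 0.2406] jawyaw 72.1 tool x [-0.    -0.002 -1.   ]
turn deg [ 1.29e+02 -0.00e+00  1.00e-01] shift cm (tool axes now) [  4.15 -36.58 -50.63] world d cm [ 19.29 -59.42  -4.06]
```

>>> jog_arm:
  targets:
    - [0,0,0,0,-4.9,-3.2,0]
    - [0,0,0,0,-4.9,-3.2,0]
    - [0,0,0,0,-4.9,-3.2,0]
    - [0,0,0,0,-4.9,-3.2,0]
    - [0,0,0,0,-4.9,-3.2,0]
    - [0,0,0,0,-4.9,-3.2,0]
  squeeze: 20

```text
time: 0.85
position: [0.4212, 0.3439, 0.2413]
tool_rot: [-0.977, 1.341, 0.977]
ft_force: [1.6, 0.4, 0.4]
grip_width: 0.397
```

Run:
```python
from h import *
t=fix2w(-.068,-.075); print(t,np.hypot(*t))
go([t[0],t[1],.2],Rdown(FY-np.pi/2))
```

```text
[ 0.43899277 -0.03496384] 0.4403829309048492
now [0.4212 0.3439 0.2413] jawyaw 72.1 tool x [-0. -0. -1.]
turn deg [129.  -0.   0.] shift cm (tool axes now) [  4.13 -13.32 -35.52] world d cm [  1.78 -37.89  -4.13]
```

>>> jog_arm:
  targets:
    - [0,0,0,0,-1.9,-5.07,0]
    - [0,0,0,0,-1.9,-5.07,0]
    - [0,0,0,0,-1.9,-5.07,0]
    - [0,0,0,0,-1.9,-5.07,0]
    - [0,0,0,0,-1.9,-5.07,0]
    - [0,0,0,0,-1.9,-5.07,0]
    - [0,0,0,0,-1.9,-5.07,0]

```text
time: 1.72
position: [0.4377, -0.0346, 0.2414]
tool_rot: [-0.976, 1.34, 0.977]
ft_force: [0.4, 0.3, -0.4]
grip_width: 0.006
```

>>> jog_arm:
  targets:
    - [10,0,0,0,0,0,0]
    - [10,0,0,0,0,0,0]
    - [10,0,0,0,0,0,0]
    - [10,0,0,0,0,0,0]
    - [10,0,0,0,0,0,0]
    - [10,0,0,0,0,0,0]
    - [10,0,0,0,0,0,0]
    - [10,0,0,0,0,0,0]
    - [10,0,0,0,0,0,0]
    - [10,0,0,0,0,0,0]

```text
time: 2.98
position: [0.4378, -0.0329, 0.2412]
tool_rot: [0.386, 1.537, -0.386]
ft_force: [-0.6, -0.4, 0.3]
grip_width: 0.006
```

>>> jog_arm:
  targets:
    - [10,0,0,0,0,0,0]
    - [10,0,0,0,0,0,0]
    - [9,0,0,0,0,0,0]
    - [0,0,0,0,0,0,0]

```text
time: 3.48
position: [0.4378, -0.0329, 0.2412]
tool_rot: [0.772, 1.43, -0.773]
ft_force: [0.6, 0.7, 0.2]
grip_width: 0.005
```

Run:
```python
from h import *
t=fix2w(-.068,-.075); print(t,np.hypot(*t))
go([t[0],t[1],.06],Rdown(FY-np.pi/2)); print(get_state())
```

```text
[ 0.43899277 -0.03496384] 0.4403829309048492
now [ 0.4378 -0.0329  0.2412] jawyaw -56.8 tool x [-0.001  0.    -1.   ]
turn deg [ 0.1 -0.   0. ] shift cm (tool axes now) [18.12 -0.    0.24] world d cm [  0.12  -0.2  -18.12]
{'time': 3.475, 'joint_positions': array([-0.34696536, -0.15061565,  0.32899286,  1.95089768,  0.049867  ,
        1.33418831, -1.02406651]), 'qd': array([-0.00660489, -0.0003188 ,  0.00663061, -0.00041483,  0.00167862,
       -0.00121253,  0.05373631]), 'joint_torque': array([  0.07206109, -20.79426885,  -1.65730085, -31.09947324,
        -0.06727941,  -0.05529086,  -0.54421736]), 'position': array([ 0.43780363, -0.0329286 ,  0.24124824]), 'tool_rot': array([ 0.77220092,  1.42970496, -0.77261994]), 'ft_force': array([0.60191705, 0.74648008, 0.20112893]), 'torque': array([-0.03613917,  0.15504684, -0.0503959 ]), 'grip_width': 0.00501842858930887}
```

>>> jog_arm:
  targets:
    - [0,0,0,4.5,0,0.2,0]
    - [0,0,0,4.5,0,0,0]
    - [0,0,0,4.5,0,0,0]
    - [0,0,0,3.0,0,0,0]
    - [0,0,0,1.6,0,0,0]
    - [0,0,0,0,0,0,0]

```text
time: 4.22
position: [0.4386, -0.0345, 0.06]
tool_rot: [0.772, 1.431, -0.774]
ft_force: [-0.1, -0.5, -0.2]
grip_width: 0.008
```

Run:
```python
from h import *
t=fix2w(-.068,-.075)
go([t[0],t[1],.06],Rdown(FY-np.pi/2))
im,d=get_image('scene'); save('s1',im,3,(180,330,200,440))
```

```text
now [ 0.4386 -0.0345  0.06  ] jawyaw -56.8 tool x [-0.002 -0.    -1.   ]
turn deg [ 0.1 -0.   0.1] shift cm (tool axes now) [-0.    0.01  0.06] world d cm [ 0.04 -0.04  0.  ]
```

View pics/s1.png

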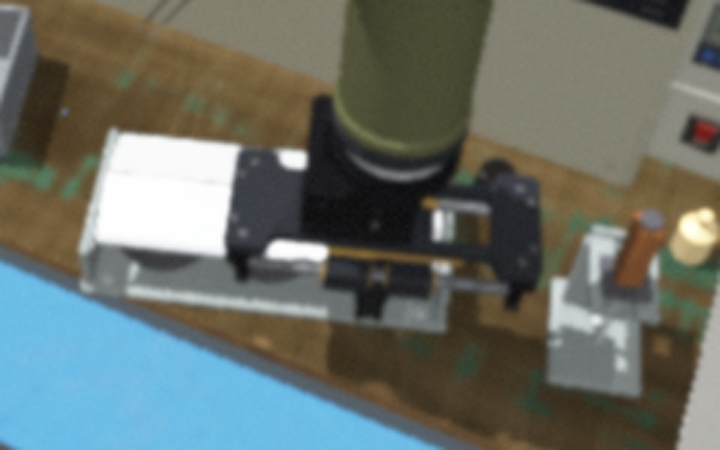

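>>> jog_arm:
  targets:
    - [0,0,0,0,1.1,0,0]
    - [0,0,0,0,1.1,0,0]
    - [0,0,0,0,1.1,0,0]
    - [0,0,0,0,1.1,0,0]
    - [0,0,0,0,1.1,0,0]
    - [0,0,0,0,1.1,0,0]
    - [0,0,0,0,1.1,0,0]

```text
time: 5.15
position: [0.5044, 0.0084, 0.0606]
tool_rot: [0.774, 1.429, -0.773]
ft_force: [-1.1, -1.4, -2.1]
grip_width: 0.003
```

>>> jog_arm:
  targets:
    - [0,0,0,0,0.7,0,0]
    - [0,0,0,0,0.6,0,0]
    - [0,0,0,0,0.4,0,0]
    - [0,0,0,0,0.3,0,0]

```text
time: 5.65
position: [0.5205, 0.0186, 0.0606]
tool_rot: [0.774, 1.429, -0.773]
ft_force: [-1.3, -1.1, -1.4]
grip_width: 0.0
```

Run:
```python
from h import *
t=fix2w(.0325,-.075)
go([t[0],t[1],.06],Rdown(FY-np.pi/2))
im,d=get_image('scene'); save('s2',im,3,(180,330,200,440))
```

```text
now [0.5205 0.0186 0.0606] jawyaw -56.9 tool x [ 0.  0. -1.]
turn deg [ 0. -0. -0.] shift cm (tool axes now) [0.06 0.29 0.04] world d cm [ 0.26  0.13 -0.06]
```

View pics/s2.png

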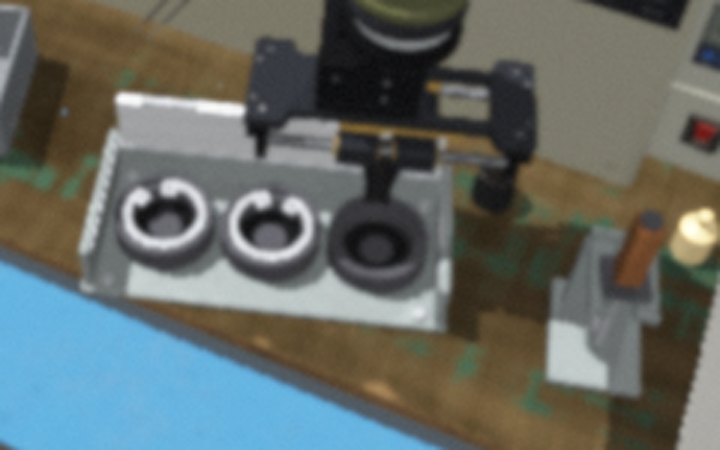

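Bore 0 (on the right) is empty. Rings lie in bores 1 and 2 at crop (270,230) and (165,215), with their splits at the upper side. I'll keep pushing until it stops.

>>> jog_arm:
  targets:
    - [0,0,0,0,0.3,0,0]
    - [0,0,0,0,0.2,0,0]
    - [0,0,0,0,0.2,0,0]

```text
time: 6.08
position: [0.5239, 0.0207, 0.0602]
tool_rot: [0.771, 1.433, -0.778]
ft_force: [-9.3, -5.3, 7.1]
grip_width: 0.003
```

>>> jog_arm:
  targets:
    - [0,0,0,0,0.2,0,0]
    - [0,0,0,0,0.2,0,0]

```text
time: 6.32
position: [0.5244, 0.021, 0.06]
tool_rot: [0.768, 1.437, -0.783]
ft_force: [-17.6, -8.6, 14.2]
grip_width: 0.006
```

>>> jog_arm:
  targets:
    - [0,0,0,0,0,0,0]
    - [0,0,0,0,-0.5,0,0]
    - [0,0,0,0,-1.0,0,0]
    - [0,0,0,0,-2.0,0,0]
    - [0,0,0,-5,-1,0,8.7]
    - [0,0,0,-6,0,0,8.7]
    - [0,0,0,-6,0,0,8.7]
    - [0,0,0,-2,0,0,8.7]

```text
time: 7.32
position: [0.4945, 0.0001, 0.2556]
tool_rot: [0.778, 1.421, -0.767]
ft_force: [-0.3, 0.2, -1.2]
grip_width: 0.374
```

Run:
```python
from h import *
for n in ['scene','top']:
    im,d=get_image(n); np.savez('pics/%s3.npz'%n,im=im,d=d)
    save(n+'3',im,1.4)
    W=cloud(camera_info(n),d); L=(W[...,:2]-FC)@Rz(FY)
    m=(abs(L[...,1])<.11)&(L[...,0]>.03)&(L[...,0]<.07)&(W[...,2]>.06)&(W[...,2]<.11)
    print(n,m.sum(),np.percentile(L[m][:,0],[2,25,50,75,98]),np.percentile(W[m][:,2],[90,98]))
s=get_state(); print(s['joint_positions'],s['position'])
```

```text
scene 1369 [0.04476252 0.04612309 0.04682168 0.04766232 0.0530519 ] [0.09764373 0.10036906]
top 328 [0.04576278 0.04619634 0.04797031 0.05084081 0.05375185] [0.09849656 0.1003106 ]
[-0.3951164  -0.03446271  0.33571044  1.82577654  0.01026747  1.34022263
 -1.05412427] [4.94087248e-01 1.98339328e-04 2.54035907e-01]
```

View pics/top3.png

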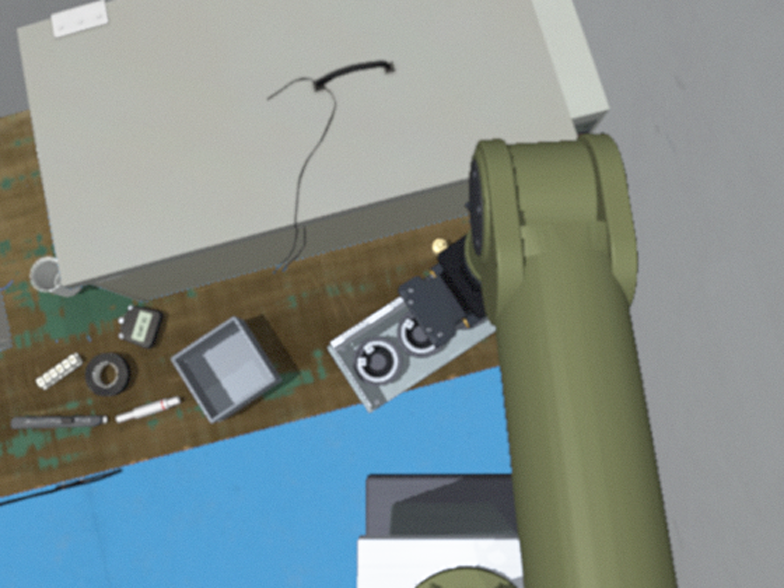

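View pics/scene3.png

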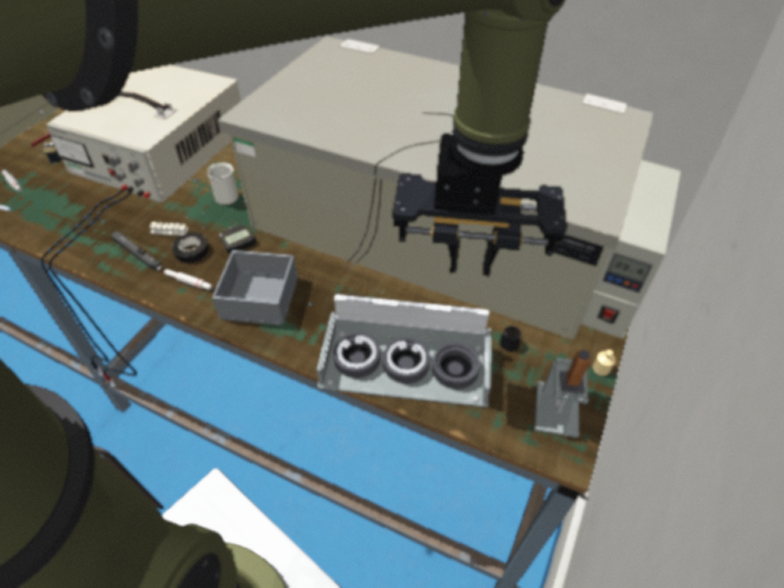

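Run:
```python
from h import *
s=np.load('pics/scene3.npz'); save('s3r',s['im'],10,(232,280,234,314)); t=np.load('pics/top3.npz'); save('t3r',t['im'],10,(225,285,245,325))
ci=camera_info('scene')
for b in (0,.078):
    w=fix2w(0,b); print('bore',b,'scene px (crop10)',(proj(ci,[*w,.03])-[234,232])*10+4.5, (proj(camera_info('top'),[*w,.03])-[245,225])*10+4.5)
```

```text
bore 0 scene px (crop10) [565.24192022 229.47653755] [560.86882023 126.39845289]
bore 0.078 scene px (crop10) [210.71245998 190.88962036] [246.03220127 332.18603158]
```

View pics/s3r.png

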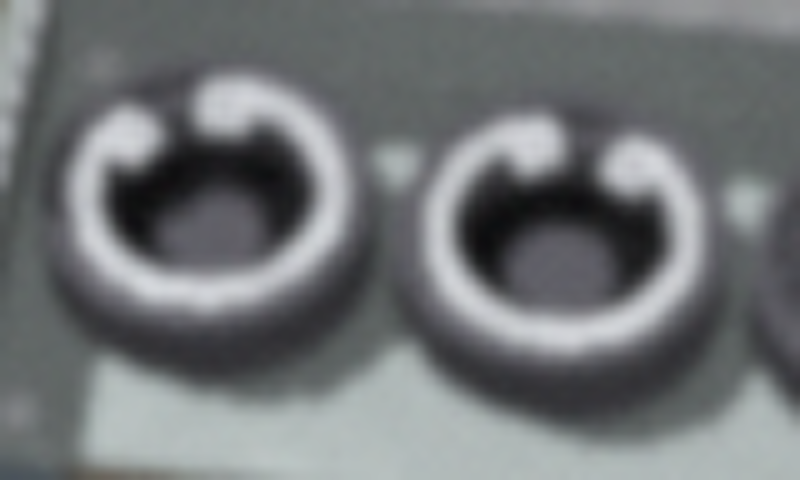

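View pics/t3r.png

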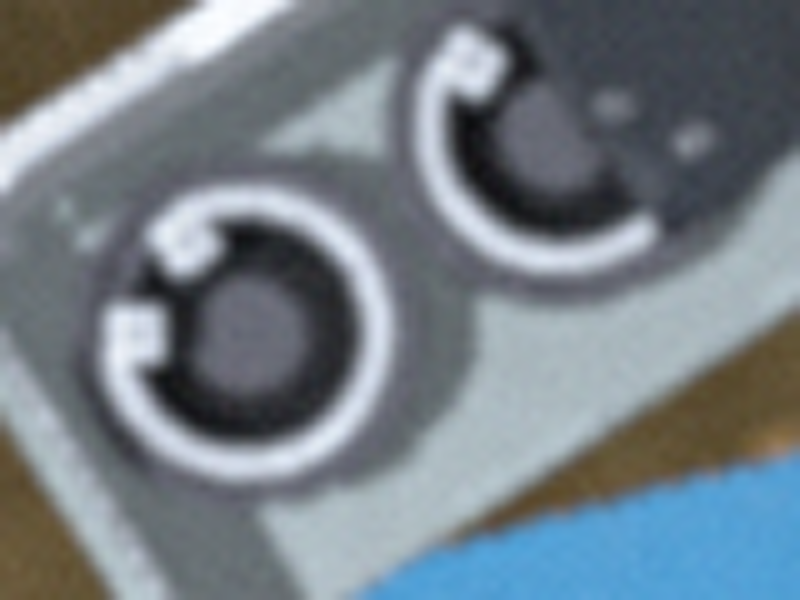

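Run:
```python
from h import *
cs,ct=camera_info('scene'),camera_info('top')
def S(u,v): return px_plane(cs,234+(u-4.5)/10,232+(v-4.5)/10,.03)[:2]
def T(u,v): return px_plane(ct,245+(u-4.5)/10,225+(v-4.5)/10,.03)[:2]
# centres from ring outline extremes
print('r2 top centre from outline', T(247,332), 'L,R,T,B', [np.round(T(*q),4) for q in ((100,330),(395,330),(248,185),(245,482))])
print('r2 scene', [np.round(S(*q),4) for q in ((66,190),(352,190),(215,72),(205,305))])
print('r1 scene', [np.round(S(*q),4) for q in ((422,225),(706,235),(565,112),(565,350))])
for nm,c,l in (('r2 top',T(247,332),[T(188,240),T(138,332)]),('r2 scene',None,[S(135,135),S(225,105)]),('r1 scene',None,[S(533,145),S(635,165)]),('r1 top',None,[T(473,63)])):
    b=fix2w(0,.078 if 'r2' in nm else 0)
    for q in l: 
        for cc in ([b] if c is None else [b,c]): print(nm,np.round(q,4),'r',np.round(np.hypot(*(q-cc))*1000,1),'ang',np.round(np.degrees(np.arctan2(*(q-cc)[::-1])),1))
```

```text
r2 top centre from outline [0.41244234 0.13014185] L,R,T,B [array([0.4129, 0.1606]), array([0.4128, 0.0995]), array([0.4429, 0.13  ]), array([0.3816, 0.1305])]
r2 scene [array([0.3919, 0.1545]), array([0.4327, 0.1071]), array([0.437 , 0.1518]), array([0.3896, 0.1109])]
r1 scene [array([0.4356, 0.0894]), array([0.4738, 0.0409]), array([0.4795, 0.0853]), array([0.4309, 0.0452])]
r2 top [0.4315 0.1424] r 22.6 ang 32.4
r2 top [0.4315 0.1424] r 22.7 ang 32.8
r2 top [0.4125 0.1527] r 22.4 ang 89.9
r2 top [0.4125 0.1527] r 22.6 ang 90.0
r2 scene [0.4126 0.1533] r 23.0 ang 89.5
r2 scene [0.4317 0.1439] r 23.6 ang 35.0
r1 scene [0.4679 0.0849] r 23.7 ang 57.0
r1 scene [0.4783 0.0643] r 23.4 ang -1.6
r1 top [0.4683 0.0832] r 22.5 ang 53.9
```

>>> jog_arm:
  targets:
    - [0,0,0,0,-1.4,3.95,8.7]
    - [0,0,0,0,-1.4,3.95,8.7]
    - [0,0,0,0,-1.4,3.95,8.7]
    - [0,0,0,0,-1.4,3.95,8.7]
    - [-10,0,0,0,0,0,8.7]
    - [-10,0,0,0,0,0,8.7]
    - [-10,0,0,0,0,0,8.7]
    - [-10,0,0,0,0,0,8.7]
    - [-10,0,0,0,0,0,8.7]
    - [-10,0,0,0,0,0,8.7]

```text
time: 8.68
position: [0.531, -0.1628, 0.2488]
tool_rot: [-0.047, 1.572, 0.048]
ft_force: [0.1, 0.5, 0.0]
grip_width: 0.994
```

>>> jog_arm:
  targets:
    - [-10,0,0,0,0,0,8.7]
    - [-10,0,0,0,0,0,8.7]
    - [-8.5,0,0,0,0,0,8.7]
    - [0,0,0,0,0,0,8.7]

```text
time: 9.18
position: [0.531, -0.1628, 0.2491]
tool_rot: [-0.431, 1.529, 0.432]
ft_force: [-0.5, 0.2, 0.5]
grip_width: 0.995
```

Run:
```python
from h import *
go([.5337,-.1631,.126],Rdown(np.radians(31.5)))
s=get_state(); print(s['joint_positions'])
```

```text
now [ 0.531  -0.1628  0.2491] jawyaw 31.5 tool x [-0.001  0.    -1.   ]
turn deg [ 0.  -0.1 -0.1] shift cm (tool axes now) [12.31 -0.18  0.23] world d cm [  0.27  -0.03 -12.31]
[-0.13196015  0.11642671  0.41608511  1.69228144 -0.04811768  1.34445662
  0.84301727]
```

>>> jog_arm:
  targets:
    - [0,0,0,3,-0.18,0.2,8.7]
    - [0,0,0,4,0,0,8.7]
    - [0,0,0,3.3,0,0,8.7]
    - [0,0,0,2,0,0,8.7]
    - [0,0,0,0,0,0,8.7]
    - [0,0,0,0,0,0,8.7]

```text
time: 9.93
position: [0.5345, -0.1636, 0.1281]
tool_rot: [-0.432, 1.526, 0.431]
ft_force: [0.7, 0.8, 0.8]
grip_width: 0.998
```

Run:
```python
from h import *
go([.5337,-.1631,.126],Rdown(np.radians(31.5)))
im,d=get_image('scene'); save('s4',im,5,(200,320,340,460))
```

```text
now [ 0.5345 -0.1636  0.1281] jawyaw 31.6 tool x [ 0.001 -0.    -1.   ]
turn deg [0.1 0.  0. ] shift cm (tool axes now) [ 0.21  0.09 -0.04] world d cm [-0.08  0.05 -0.21]
```

View pics/s4.png

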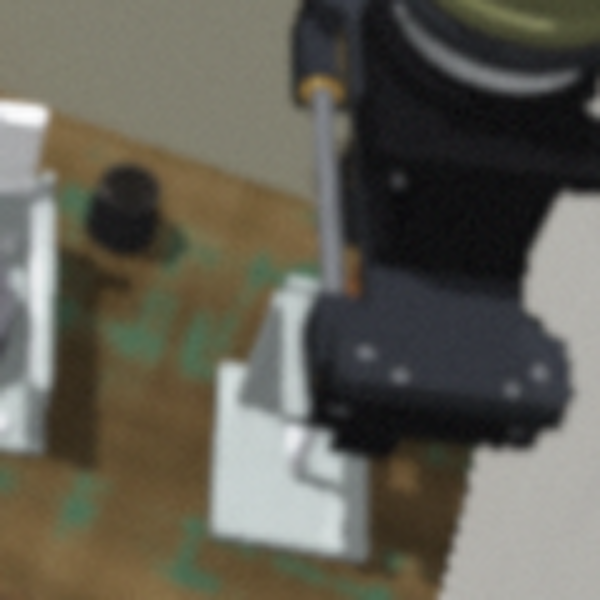

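>>> jog_arm:
  targets:
    - [0,0,0,0.2,0.09,-0.04,6]
    - [0,0,0,0,0,0,3]
    - [0,0,0,0,0,0,0]
    - [0,0,0,0,0,0,0]
    - [0,0,0,0,0,0,0]
    - [0,0,0,0,0,0,0]
    - [0,0,0,0,0,0,0]
  squeeze: 30

```text
time: 10.85
position: [0.5333, -0.1629, 0.1255]
tool_rot: [-0.433, 1.527, 0.433]
ft_force: [-0.8, 1.0, 0.8]
grip_width: 0.289
```

>>> jog_arm:
  targets:
    - [0,0,0,0,0,0,0]
    - [0,0,0,0,0,0,0]
    - [0,0,0,-2,0,0,0]
    - [0,0,0,-3,0,0,0]
    - [0,0,0,-4,0,0,0]
    - [0,0,0,-4,0,0,0]

```text
time: 11.6
position: [0.5329, -0.1629, 0.2564]
tool_rot: [-0.432, 1.528, 0.433]
ft_force: [0.7, 0.4, -1.5]
grip_width: 0.206
```

Run:
```python
from h import *
print(get_state())
im,d=get_image('scene'); save('s5',im,5,(180,300,340,460))
np.savez('pics/s5.npz',im=im,d=d)
im,d=get_image('top'); save('t5',im,5,(130,250,330,470))
```

```text
{'time': 11.6, 'joint_positions': array([-0.13446657,  0.11625536,  0.41847166,  1.67786388, -0.04821381,
        1.35833012,  0.8438281 ]), 'qd': array([-0.03360493, -0.18719888,  0.00811381, -0.45787183,  0.08443891,
        0.62094916, -0.0681049 ]), 'joint_torque': array([  0.36431101, -34.36161876,   1.77191444, -29.91407454,
        -0.05363124,  -0.41059448,   0.06663279]), 'position': array([ 0.53289329, -0.16285807,  0.25642186]), 'tool_rot': array([-0.43240994,  1.52773262,  0.4329345 ]), 'ft_force': array([ 0.73967331,  0.42594378, -1.50611463]), 'torque': array([ 0.00405365,  0.01336167, -0.03786207]), 'grip_width': 0.20559966244916425}
```

View pics/s5.png

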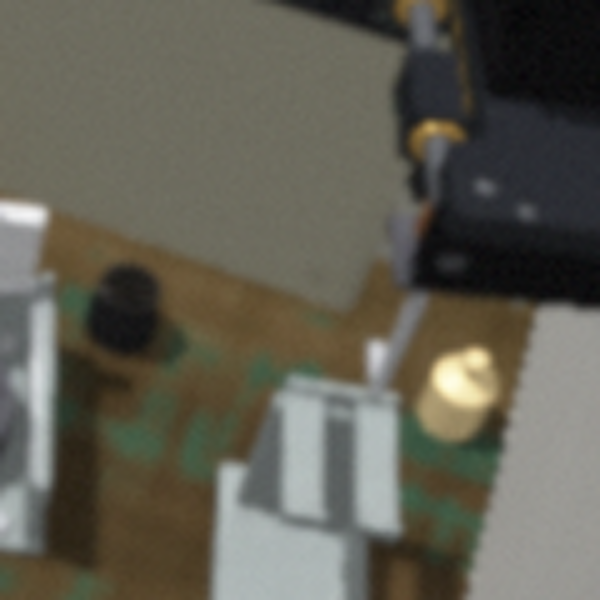

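View pics/t5.png

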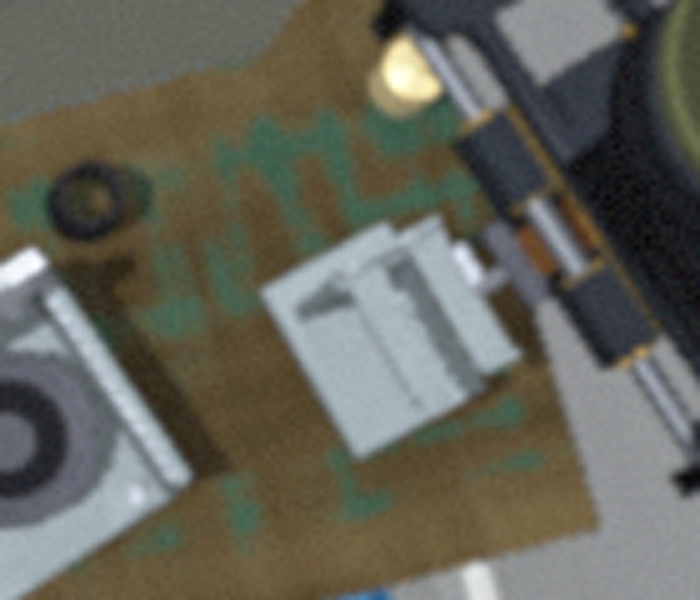

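>>> jog_arm:
  targets:
    - [0,0,0,0,2.5,0.35,0]
    - [0,0,0,0,4.5,0.65,0]
    - [0,0,0,0,4.5,0.65,0]
    - [0,0,0,0,4.5,0.65,0]
    - [0,0,0,0,4.5,0.65,0]
    - [0,0,0,0,4.5,0.65,0]
    - [0,0,0,0,3.8,0.65,0]
    - [0,0,0,0,2.5,0.35,0]
    - [0,0,0,0,0,0,0]
    - [0,0,0,0,0,0,0]

```text
time: 12.95
position: [0.4084, 0.1265, 0.255]
tool_rot: [-0.432, 1.528, 0.431]
ft_force: [-0.2, -0.4, -1.3]
grip_width: 0.205
```

Run:
```python
from h import *
go([.4077,.1273,.1262],Rdown(np.radians(32)))
print(get_state()['joint_positions'])
im,d=get_image('scene'); save('s6',im,5,(180,300,220,360))
im,d=get_image('top'); save('t6',im,5,(180,300,210,350))
```

```text
now [0.4084 0.1265 0.255 ] jawyaw 31.6 tool x [-0.001 -0.001 -1.   ]
turn deg [-0.4 -0.1  0. ] shift cm (tool axes now) [ 1.288e+01  1.100e-01 -1.000e-02] world d cm [ -0.07   0.08 -12.88]
[-0.43842529 -0.1642477   0.06719231  1.94314215  0.01179429  1.36314455
  0.17650178]
```

View pics/s6.png

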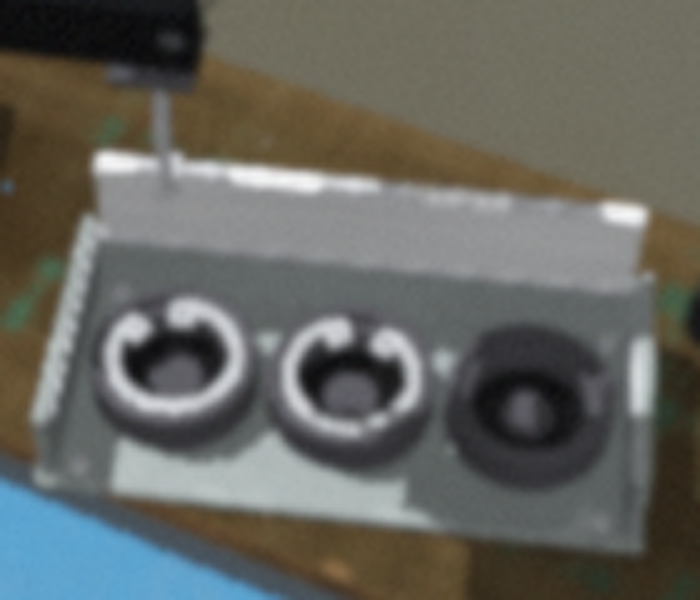

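View pics/t6.png

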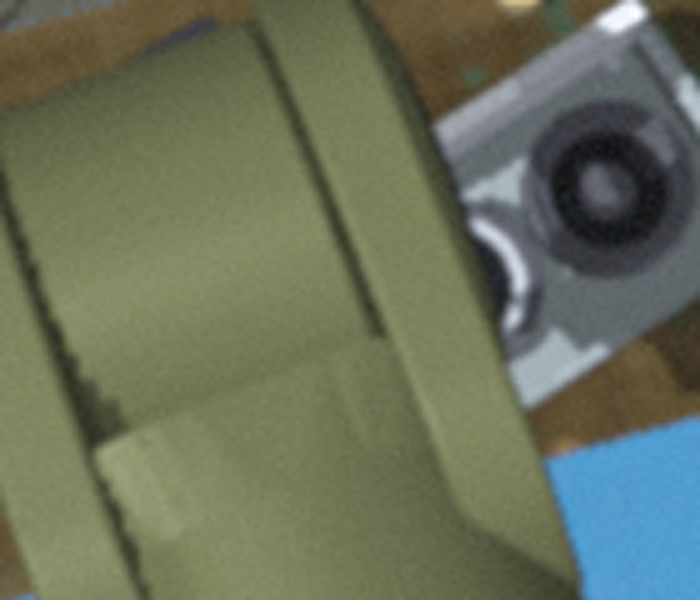

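Run:
```python
from h import *
ci=camera_info('scene')
for z in (.2193,.2,.18,.16,.1443): print(z,(proj(ci,[.4084,.1265,z])-[220,180])*5+2)
t=np.array([.4084,.1265])+.0175*np.array([np.cos(.5515),np.sin(.5515)]); print('tip',(proj(ci,[*t,.1468])-[220,180])*5+2)
im,d=get_image('scene'); save('s6b',im,12,(190,222,236,276))
```

```text
0.2193 [153.93602575  62.67900796]
0.2 [156.45809854  98.86690118]
0.18 [158.98029994 134.92043042]
0.16 [161.41386236 169.57935265]
0.1443 [163.26482135 195.85779191]
tip [171.73766913 158.57721703]
```

View pics/s6b.png

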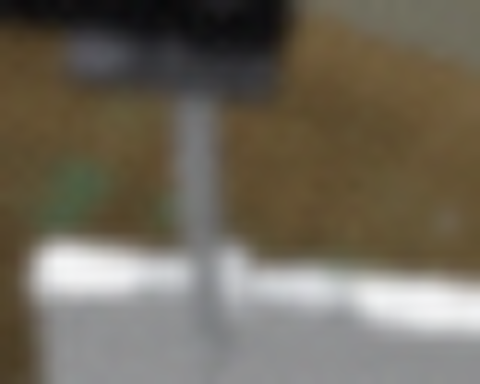

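>>> jog_arm:
  targets:
    - [-0.4,0,0,3,0.1,0,0]
    - [0,0,0,4,0,0,0]
    - [0,0,0,2,0,0,0]
    - [0,0,0,0.9,0,0,0]
    - [0,0,0,0,0,0,0]
    - [0,0,0,0,0,0,0]

```text
time: 13.85
position: [0.4085, 0.1287, 0.1576]
tool_rot: [-0.438, 1.524, 0.438]
ft_force: [0.3, -0.3, -0.3]
grip_width: 0.202
```

Run:
```python
from h import *
go([.4077,.1273,.1262],Rdown(np.radians(32)))
p=get_state()['position']
ci=camera_info('scene'); o=np.array([232,222]); k=12
im,d=get_image('scene'); save('s7',im,k,(222,266,232,292))
def pr(P): return np.round((proj(ci,P)-o)*k+5.5)
u=np.array([np.cos(np.radians(32)),np.sin(np.radians(32))])
zf=p[2]-.0357-.075
print('foot',pr([*p[:2],zf]),'+30',pr([*p[:2],zf+.03]),'tip',pr([*(p[:2]+.0175*u),zf+.0025]),'bore2',pr([*fix2w(0,.078),.03]))
```

```text
now [0.4085 0.1287 0.1576] jawyaw 32.0 tool x [ 0.002  0.001 -1.   ]
turn deg [0.  0.1 0. ] shift cm (tool axes now) [ 3.14 -0.07 -0.15] world d cm [-0.08 -0.14 -3.14]
foot [265. 312.] +30 [258. 210.] tip [283. 227.] bore2 [277. 349.]
```

View pics/s7.png

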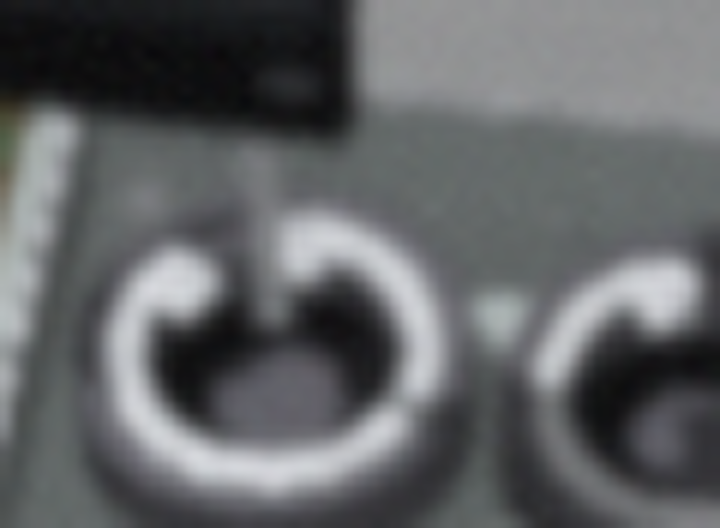

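>>> jog_arm:
  targets:
    - [0,0,0,0,-0.1,-0.12,0]
    - [0,0,0,1,0,0,0]
    - [0,0,0,1,0,0,0]
    - [0,0,0,0.6,0,0,0]
    - [0,0,0,0.5,0,0,0]
    - [0,0,0,0,0,0,0]

```text
time: 14.65
position: [0.4069, 0.127, 0.1251]
tool_rot: [-0.438, 1.527, 0.438]
ft_force: [-0.2, 0.7, -1.3]
grip_width: 0.203
```

Run:
```python
from h import *
go([.4077,.1273,.1262],Rdown(np.radians(32)))
s=get_state(); print(s['ft_force'])
p=s['position']; u=np.array([np.cos(np.radians(32)),np.sin(np.radians(32))]); q=p[:2]-[.4124,.1302]; print('tip r along',q@u*1e3+17.5,'perp',q@[-u[1],u[0]]*1e3)
im,d=get_image('scene'); save('s8',im,12,(222,266,232,292))
```

```text
now [0.4069 0.127  0.1251] jawyaw 32.0 tool x [-0.001 -0.    -1.   ]
turn deg [ 0. -0. -0.] shift cm (tool axes now) [-0.11 -0.01  0.08] world d cm [0.08 0.03 0.11]
[-0.24397303  0.73416307 -1.33781031]
tip r along 11.14296474786088 perp 0.1601422829445784
```

View pics/s8.png

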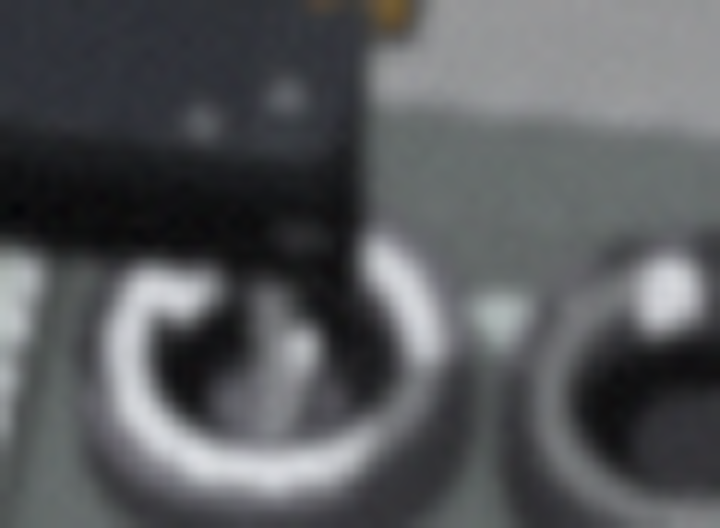

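>>> jog_arm:
  targets:
    - [0,0,0,0,0,0.4,0]
    - [0,0,0,0,0,0.4,0]
    - [0,0,0,0,0,0.4,0]
    - [0,0,0,0,0,0,0]
    - [0,0,0,0,0,0,0]

```text
time: 15.32
position: [0.4173, 0.1334, 0.1255]
tool_rot: [-0.438, 1.526, 0.438]
ft_force: [-0.4, -0.5, -1.2]
grip_width: 0.204
```

Run:
```python
from h import *
s=get_state(); print(s['ft_force'],s['position'])
p=s['position']; u=np.array([np.cos(np.radians(32)),np.sin(np.radians(32))]); q=p[:2]-[.4124,.1302]; print('tip r along',q@u*1e3+17.5,'perp',q@[-u[1],u[0]]*1e3)
```

```text
[-0.41946759 -0.51847927 -1.24379559] [0.41732674 0.13338262 0.12551129]
tip r along 23.36463873005132 perp 0.08823789384470093
```

>>> jog_arm:
  targets:
    - [0,0,0,-0.4,0,0,0]
    - [0,0,0,-0.4,0,0,0]
    - [0,0,0,-0.4,0,0,0]
    - [0,0,0,-0.4,0,0,0]
    - [0,0,0,-0.4,0,0,0]
    - [0,0,0,0,0,0,0]

```text
time: 16.08
position: [0.4177, 0.1335, 0.146]
tool_rot: [-0.438, 1.525, 0.438]
ft_force: [-0.0, 0.1, -0.1]
grip_width: 0.207
```

Run:
```python
from h import *
s=get_state(); print(s['ft_force'],s['position'])
im,d=get_image('scene'); save('s9',im,12,(222,266,232,292))
```

```text
[-0.02042326  0.13276813 -0.11817374] [0.41765037 0.13352508 0.14597826]
```

View pics/s9.png

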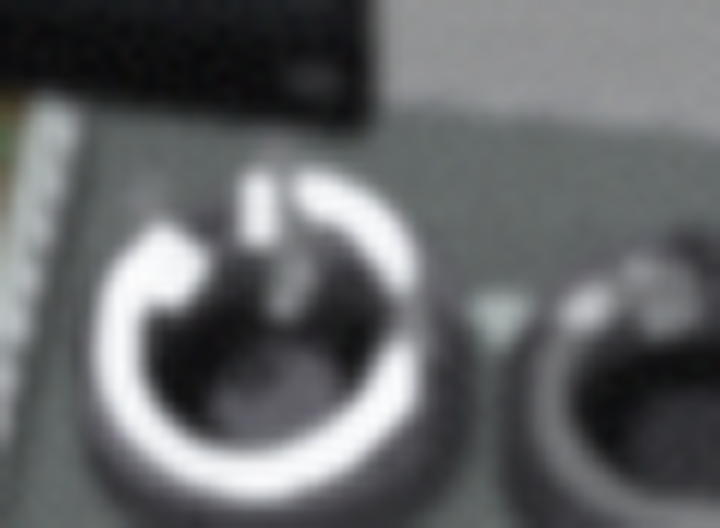

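>>> jog_arm:
  targets:
    - [0,0,0,-0.4,0,0,0]
    - [0,0,0,-0.4,0,0,0]
    - [0,0,0,-0.4,0,0,0]
    - [0,0,0,-0.4,0,0,0]
    - [0,0,0,-0.4,0,0,0]
    - [0,0,0,-0.4,0,0,0]
    - [0,0,0,-0.4,0,0,0]
    - [0,0,0,0,0,0,0]

```text
time: 17.12
position: [0.4176, 0.1335, 0.1739]
tool_rot: [-0.438, 1.525, 0.438]
ft_force: [1.0, -0.1, -0.7]
grip_width: 0.203
```

Run:
```python
from h import *
s=get_state(); print(s['ft_force'],s['position'])
im,d=get_image('scene'); save('s10',im,12,(212,262,232,292))
```

```text
[ 0.96131517 -0.09255918 -0.73578952] [0.41759436 0.13353995 0.17394203]
```

View pics/s10.png

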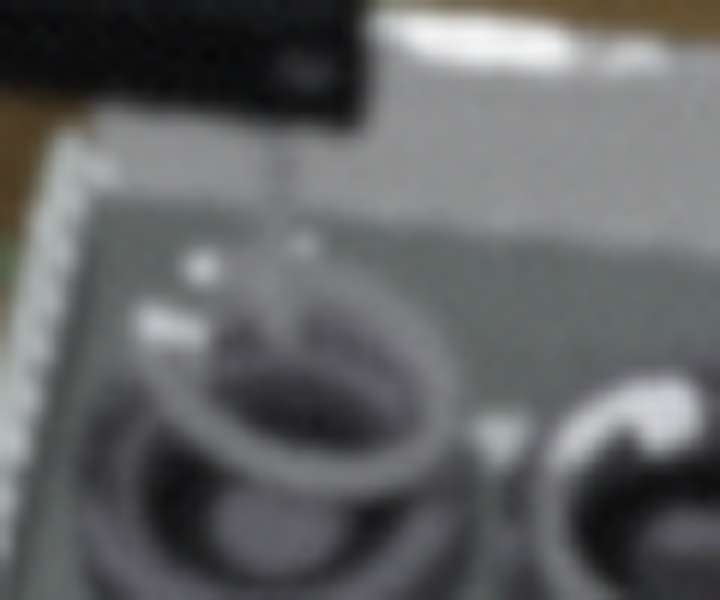

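>>> jog_arm:
  targets:
    - [0,0,0,-0.4,0,0,0]
    - [0,0,0,-0.4,0,0,0]
    - [0,0,0,-0.4,0,0,0]
    - [0,0,0,-0.4,0,0,0]
    - [0,0,0,-0.4,0,0,0]
    - [0,0,0,-0.4,0,0,0]
    - [0,0,0,-0.4,0,0,0]
    - [0,0,0,-0.4,0,0,0]
    - [0,0,0,0,0,0,0]

```text
time: 18.3
position: [0.4176, 0.1335, 0.2059]
tool_rot: [-0.438, 1.525, 0.438]
ft_force: [-0.4, 0.4, -1.4]
grip_width: 0.205
```

Run:
```python
from h import *
s=get_state(); print(s['ft_force'],s['position'])
im,d=get_image('scene'); save('s11',im,12,(202,252,232,292))
```

```text
[-0.39726814  0.43140603 -1.44089414] [0.4176093  0.13352453 0.20594432]
```

View pics/s11.png

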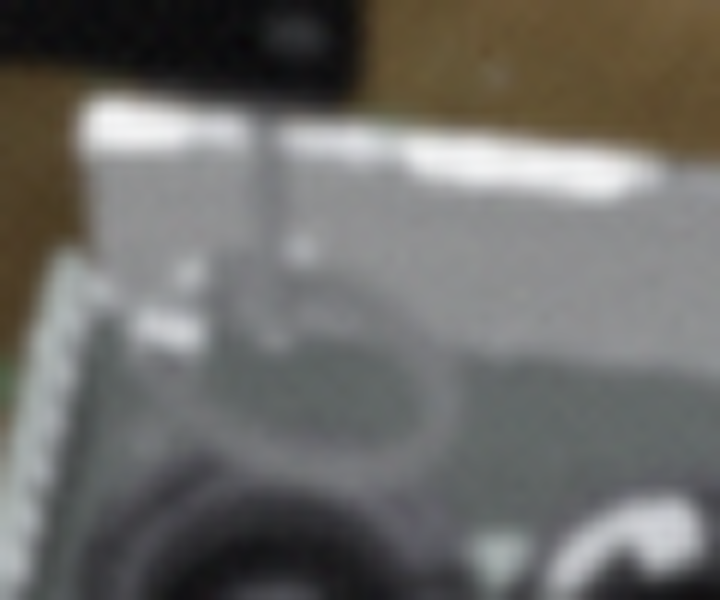

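>>> jog_arm:
  targets:
    - [0,0,0,-0.8,0,0,0]
    - [0,0,0,-1.2,0,0,0]
    - [0,0,0,-1.2,0,0,0]
    - [0,0,0,-0.8,0,0,0]
    - [0,0,0,0,0,0,0]

```text
time: 18.98
position: [0.4179, 0.1336, 0.2465]
tool_rot: [-0.438, 1.524, 0.438]
ft_force: [0.3, -0.5, -1.8]
grip_width: 0.206
```

```bash
cat >> h.py <<'E'
from scipy.spatial import cKDTree
def binfit(d,n='scene'):
    P=cloud(camera_info(n),d).reshape(-1,3); P=P[np.isfinite(P[:,0])]
    B=P[(P[:,0]>.27)&(P[:,0]<.52)&(P[:,1]>.24)&(P[:,1]<.47)&(P[:,2]>.045)&(P[:,2]<.066)]
    t=cKDTree(B[:,:2]); B=B[[len(q)>4 for q in t.query_ball_point(B[:,:2],.006)]]
    c,s,a=cv2.minAreaRect((B[:,:2]*1000).astype(np.float32)); print('bin',n,len(B),np.round(c,1),np.round(s,1),round(a,1))
E
python3 - <<'E'
from h import *
s=get_state(); print(s['ft_force'],s['position'],s['joint_positions'])
im,d=get_image('scene'); save('s12',im,1.4); binfit(d)
E
```

```text
[ 0.31455822 -0.52449296 -1.81394249] [0.41785654 0.13359121 0.24649414] [-0.44258682 -0.1367137   0.06621458  1.93658565  0.0091731   1.33965268
  0.18002808]
bin scene 686 [442.6 382.2] [217.3 113.8] 33.4
```

View pics/s12.png

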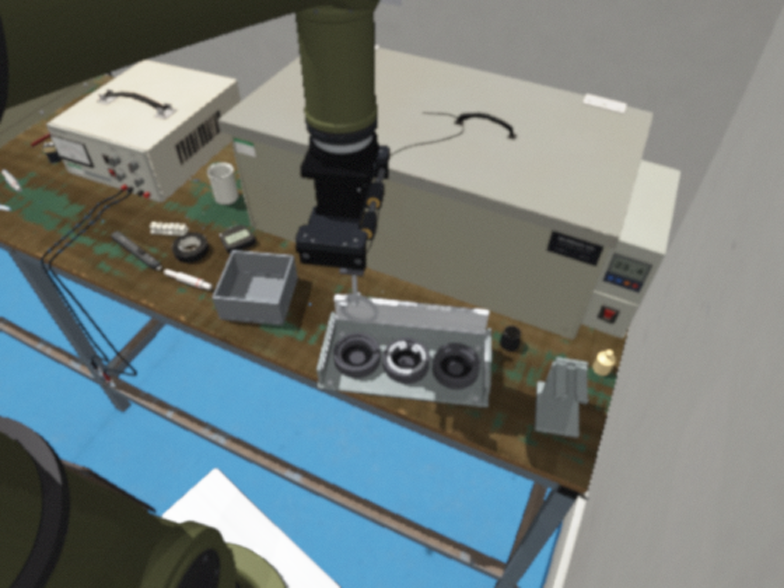

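>>> jog_arm:
  targets:
    - [0,0,0,0,1.0,0.5,0]
    - [0,0,0,0,2.0,0.9,0]
    - [0,0,0,0,2.6,1.2,0]
    - [0,0,0,0,2.8,1.3,0]
    - [0,0,0,0,2.8,1.3,0]
    - [0,0,0,0,2.8,1.3,0]
    - [0,0,0,0,2.6,1.2,0]
    - [0,0,0,0,2.0,0.9,0]
    - [-2,0,0,0,1.0,0.5,0]
    - [0,0,0,0,0,0,0]

```text
time: 20.27
position: [0.39, 0.3484, 0.2451]
tool_rot: [-0.467, 1.521, 0.467]
ft_force: [-0.1, 0.3, -1.4]
grip_width: 0.203
```

```bash
sed -i 's/(P\[:,2\]<.066)\]/(P[:,2]<.066)\&(.969*P[:,0]+.247*P[:,1]<.585)]/' h.py
python3 - <<'E'
from h import *
go([.391,.348,.17],Rdown(np.radians(34)))
im,d=get_image('scene'); save('s13',im,5,(140,280,140,270)); binfit(d)
E
```

```text
now [0.39   0.3484 0.2451] jawyaw 34.2 tool x [-0.001 -0.001 -1.   ]
turn deg [ 0.2 -0.1  0. ] shift cm (tool axes now) [ 7.51 -0.08  0.07] world d cm [ 0.1  -0.04 -7.51]
bin scene 581 [399.5 354.2] [115.4 112.3] 33.8
```

View pics/s13.png

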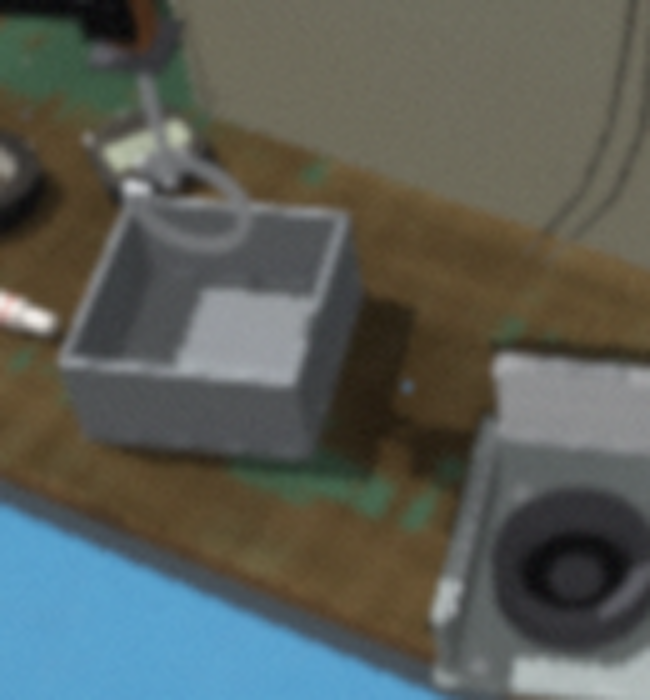

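>>> jog_arm:
  targets:
    - [0,0,0,0.8,0,0,0]
    - [0,0,0,1.2,0,0,0]
    - [0,0,0,1.6,0,0,0]
    - [0,0,0,1.6,0,0,0]
    - [0,0,0,1.2,0,0,0]
    - [0,0,0,0.8,0,0,0]
    - [0,0,0,0.3,0,0,0]
    - [0,0,0,0,0,0,0]

```text
time: 21.32
position: [0.3906, 0.348, 0.1707]
tool_rot: [-0.465, 1.52, 0.465]
ft_force: [-0.4, -0.4, -1.1]
grip_width: 0.203
```

Run:
```python
from h import *
go([.391,.348,.17],Rdown(np.radians(34)))
im,d=get_image('scene'); save('s14',im,7,(170,250,145,225)); binfit(d)
im,d=get_image('top'); save('t14',im,6,(210,310,110,210))
```

```text
now [0.3906 0.348  0.1707] jawyaw 34.0 tool x [ 0.  0. -1.]
turn deg [ 0.  0. -0.] shift cm (tool axes now) [ 0.07 -0.02  0.03] world d cm [ 0.04  0.   -0.07]
bin scene 655 [399.4 354. ] [115.8 112.3] 33.7
```

View pics/s14.png

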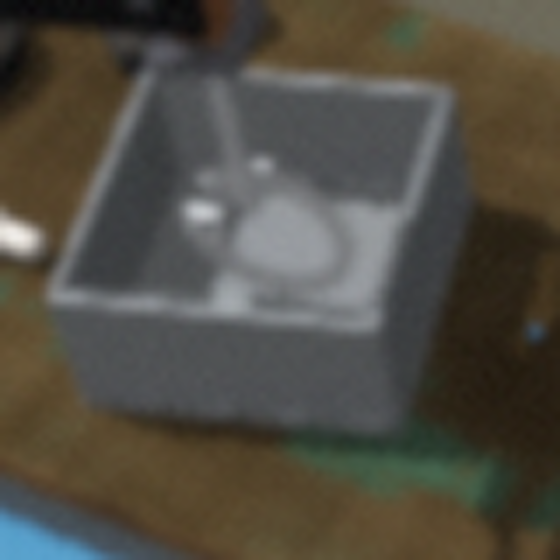

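View pics/t14.png

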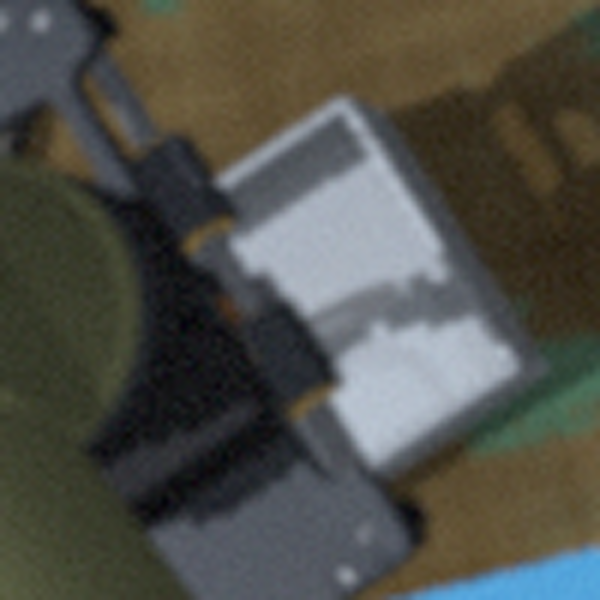

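>>> jog_arm:
  targets:
    - [0,0,0,0,0,-0.8,0]
    - [0,0,0,0,0,-0.8,0]
    - [0,0,0,0,0,-0.8,0]
    - [0,0,0,0,0,-0.6,0]
    - [0,0,0,0,0,-0.5,0]
    - [0,0,0,0,0,-0.5,0]
    - [0,0,0,0,0,-0.5,0]
    - [0,0,0,0,0,-0.5,0]
    - [0,0,0,0,0,0,0]

```text
time: 22.55
position: [0.3489, 0.3197, 0.1706]
tool_rot: [-0.465, 1.52, 0.465]
ft_force: [0.9, 1.0, -1.1]
grip_width: 0.203
```

Run:
```python
from h import *
print(get_state()['position'],get_state()['ft_force'])
im,d=get_image('scene'); save('s15',im,7,(170,250,145,225)); binfit(d)
```

```text
[0.34893735 0.31973036 0.17062931] [ 0.89597515  1.03301702 -1.13963078]
bin scene 561 [397.7 352.6] [125.2 112.6] 33.3
```

View pics/s15.png

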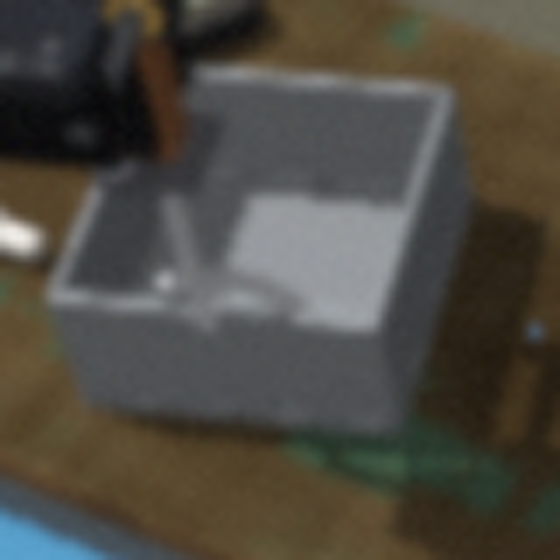

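>>> jog_arm:
  targets:
    - [0,0,0,0,0,-0.4,0]
    - [0,0,0,0,0,-0.4,0]
    - [0,0,0,0,0,-0.4,0]
    - [0,0,0,0,0,-0.4,0]
    - [0,0,0,0,0,-0.4,0]
    - [0,0,0,0,0,0,0]

```text
time: 23.35
position: [0.3323, 0.3085, 0.1706]
tool_rot: [-0.465, 1.52, 0.465]
ft_force: [0.0, 0.2, -0.6]
grip_width: 0.204
```

Run:
```python
from h import *
print(get_state()['position'],get_state()['ft_force'])
im,d=get_image('scene'); save('s16',im,7,(170,250,145,225)); binfit(d)
```

```text
[0.33234282 0.30852566 0.1706324 ] [ 0.03979619  0.15426487 -0.63901182]
bin scene 579 [388.9 346. ] [142.3 112. ] 33.0
```

View pics/s16.png

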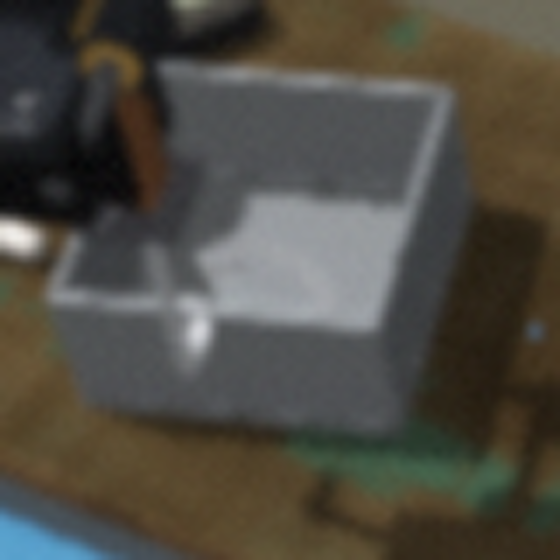

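>>> jog_arm:
  targets:
    - [0,0,0,-2,0,0,0]
    - [0,0,0,-3,0,0,0]
    - [0,0,0,-3,0,2,0]
    - [-3,0,0,0,0,5,0]
    - [-10,0,0,0,0,0,0]
    - [-10,0,0,0,0,0,0]

```text
time: 24.15
position: [0.391, 0.3481, 0.25]
tool_rot: [-0.78, 1.427, 0.78]
ft_force: [-0.2, 0.6, -0.7]
grip_width: 0.206
```

Run:
```python
from h import *
u=np.array([np.cos(np.radians(57)),np.sin(np.radians(57))])
t=np.array([.455,.065])-.0055*u; print(t)
go([*t,.25],Rdown(np.radians(57)))
im,d=get_image('scene'); save('s17',im,7,(170,250,145,225)); binfit(d)
im,d=get_image('top'); save('t17',im,6,(210,310,110,210))
```

```text
[0.45200449 0.06038731]
now [0.391  0.3481 0.25  ] jawyaw 57.4 tool x [-0.001 -0.    -1.   ]
turn deg [ 0.4 -0.1 -0. ] shift cm (tool axes now) [ 1.000e-02 -2.066e+01 -2.093e+01] world d cm [  6.1  -28.77  -0.  ]
bin scene 618 [399.3 354.2] [118.2 112.7] 34.0
```

View pics/s17.png

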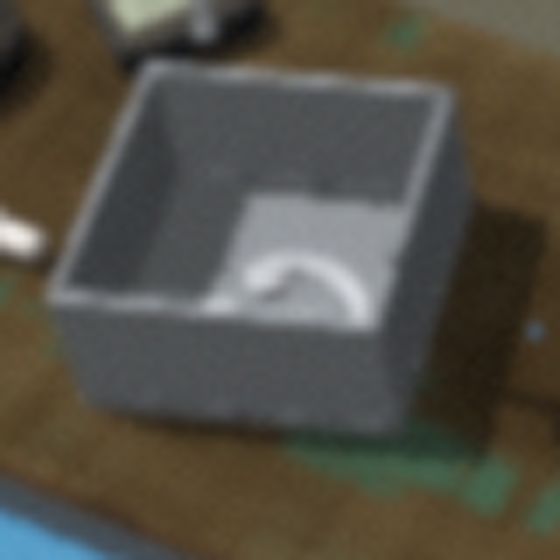

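Ring 2 lies in the bin (crop (310,290)) and the bin hasn't moved. Now ring 1.

>>> jog_arm:
  targets:
    - [0.4,0,0,0,-2,-2,0]
    - [0,0,0,0,-4,-4,0]
    - [0,0,0,0,-4,-4,0]
    - [0,0,0,0,-4,-4,0]
    - [0,0,0,0,-4,-4,0]
    - [0,0,0,0,-2.6,-2.9,0]
    - [0,0,0,2,0,0,0]
    - [0,0,0,4,0,0,0]
    - [0,0,0,3.2,0,0,0]
    - [0,0,0,0,0,0,0]

```text
time: 25.5
position: [0.4459, 0.0596, 0.1566]
tool_rot: [-0.768, 1.436, 0.77]
ft_force: [-0.2, 0.5, -0.2]
grip_width: 0.207
```

Run:
```python
from h import *
u=np.array([np.cos(np.radians(57)),np.sin(np.radians(57))])
t=np.array([.455,.065])-.0055*u
go([*t,.1262],Rdown(np.radians(57)))
s=get_state();p=s['position']; print(s['joint_positions'])
ci=camera_info('scene'); o=np.array([260,222]); k=12
im,d=get_image('scene'); save('s18',im,k,(222,272,260,320))
def pr(P): return np.round((proj(ci,P)-o)*k+5.5)
zf=p[2]-.0357-.075
print('foot',pr([*p[:2],zf]),'+30',pr([*p[:2],zf+.03]),'tip',pr([*(p[:2]+.0175*u),zf+.0025]),'bore1',pr([.455,.065,.03]))
```

```text
now [0.4459 0.0596 0.1566] jawyaw 56.5 tool x [-0.005 -0.001 -1.   ]
turn deg [-0.5 -0.2 -0.2] shift cm (tool axes now) [ 3.04 -0.47  0.41] world d cm [ 0.61  0.08 -3.04]
[-0.34399028 -0.04205868  0.14882959  2.03521698  0.00702895  1.1529417
  0.7875656 ]
foot [360. 392.] +30 [364. 291.] tip [331. 307.] bore1 [366. 395.]
```

View pics/s18.png

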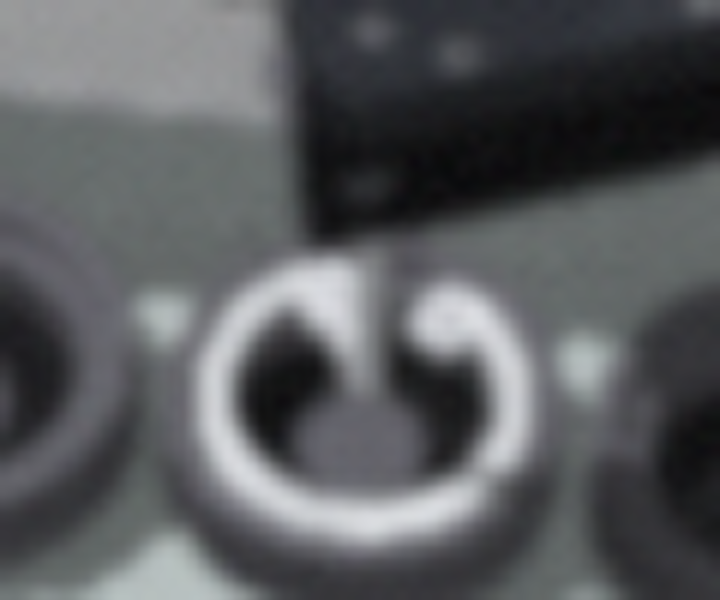

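>>> jog_arm:
  targets:
    - [-0.5,0,0,0,-0.35,0.4,0]
    - [0,0,0,0,0,0,0]
    - [0,0,0,0,0,0,0]

```text
time: 25.92
position: [0.4535, 0.0616, 0.1594]
tool_rot: [-0.777, 1.426, 0.777]
ft_force: [-0.0, -0.3, -0.4]
grip_width: 0.204
```

Run:
```python
from h import *
u=np.array([np.cos(np.radians(57)),np.sin(np.radians(57))])
t=np.array([.455,.065])-.0055*u+.0009*np.array([-u[1],u[0]])
go([*t,.1257],Rdown(np.radians(57)))
```

```text
now [0.4535 0.0616 0.1594] jawyaw 57.1 tool x [ 0.001  0.    -1.   ]
turn deg [0.1 0.1 0.1] shift cm (tool axes now) [ 3.37  0.16 -0.19] world d cm [-0.23 -0.07 -3.37]
```

>>> jog_arm:
  targets:
    - [0,0,0,0,0.16,-0.19,0]
    - [0,0,0,1,0,0,0]
    - [0,0,0,1,0,0,0]
    - [0,0,0,0.8,0,0,0]
    - [0,0,0,0.5,0,0,0]
    - [0,0,0,0,0,0,0]
    - [0,0,0,0,0,0,0]

```text
time: 26.8
position: [0.4509, 0.0608, 0.1258]
tool_rot: [-0.777, 1.427, 0.777]
ft_force: [-0.6, 0.8, -0.5]
grip_width: 0.201
```

Run:
```python
from h import *
u=np.array([np.cos(np.radians(57)),np.sin(np.radians(57))])
t=np.array([.455,.065])+.0057*u+.0009*np.array([-u[1],u[0]])
go([*t,.1257],Rdown(np.radians(57)))
im,d=get_image('scene'); save('s19',im,12,(222,272,260,320))
```

```text
now [0.4509 0.0608 0.1258] jawyaw 57.1 tool x [ 0.001  0.    -1.   ]
turn deg [0.1 0.  0. ] shift cm (tool axes now) [ 0.01 -0.03  1.15] world d cm [ 0.65  0.95 -0.01]
```

View pics/s19.png

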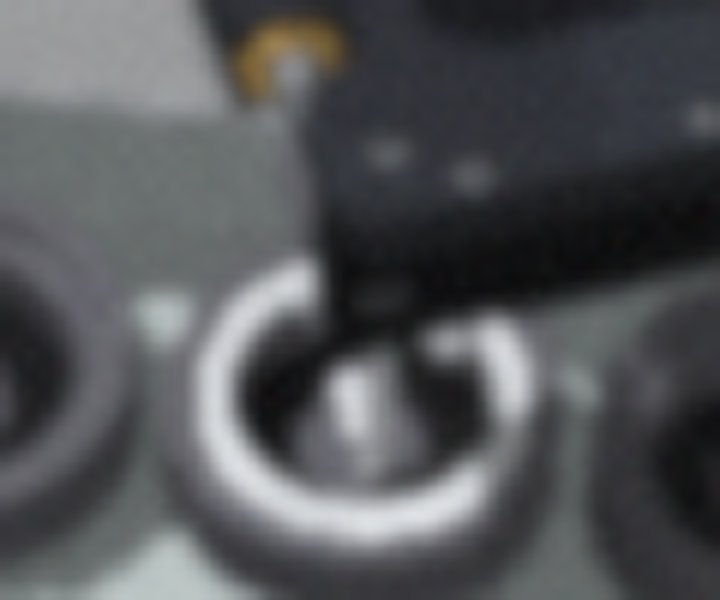

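The toe (crop (350,400)) is down in the bore and clear of the ring. Next: slide it forward under the end and lift.

>>> jog_arm:
  targets:
    - [0,0,0,0,0,0.4,0]
    - [0,0,0,0,0,0.4,0]
    - [0,0,0,0,0,0.35,0]
    - [0,0,0,0,0,0,0]
    - [0,0,0,-0.4,0,0,0]
    - [0,0,0,-0.4,0,0,0]
    - [0,0,0,-0.4,0,0,0]
    - [0,0,0,-0.4,0,0,0]
    - [0,0,0,-0.4,0,0,0]
    - [0,0,0,0,0,0,0]

```text
time: 28.1
position: [0.4571, 0.0705, 0.146]
tool_rot: [-0.777, 1.426, 0.777]
ft_force: [0.9, 0.1, -1.8]
grip_width: 0.209
```

Run:
```python
from h import *
s=get_state(); print(s['ft_force'],s['position'])
im,d=get_image('scene'); save('s20',im,12,(222,272,260,320))
```

```text
[ 0.85674727  0.10184255 -1.817394  ] [0.45713553 0.07046209 0.14598042]
```

View pics/s20.png

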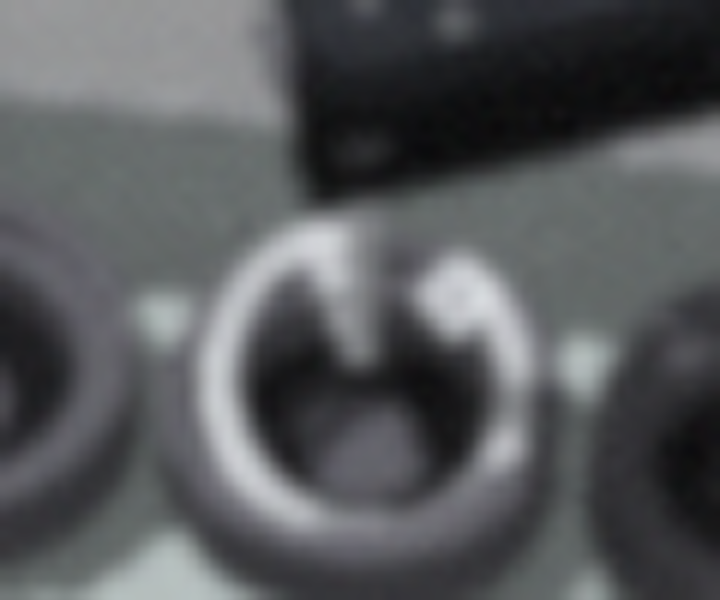

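Ring 1 is tilting up on its left end. I'll keep lifting.

>>> jog_arm:
  targets:
    - [0,0,0,-0.4,0,0,0]
    - [0,0,0,-0.4,0,0,0]
    - [0,0,0,-0.4,0,0,0]
    - [0,0,0,-0.4,0,0,0]
    - [0,0,0,-0.4,0,0,0]
    - [0,0,0,-0.4,0,0,0]
    - [0,0,0,-0.4,0,0,0]
    - [0,0,0,0,0,0,0]

```text
time: 29.15
position: [0.4571, 0.0704, 0.174]
tool_rot: [-0.777, 1.427, 0.777]
ft_force: [-0.3, 0.3, -0.7]
grip_width: 0.205
```

Run:
```python
from h import *
s=get_state(); print(s['ft_force'],s['position'])
im,d=get_image('scene'); save('s21',im,12,(212,262,260,320))
```

```text
[-0.32993994  0.27586494 -0.69729987] [0.45710177 0.07044755 0.17395301]
```

View pics/s21.png

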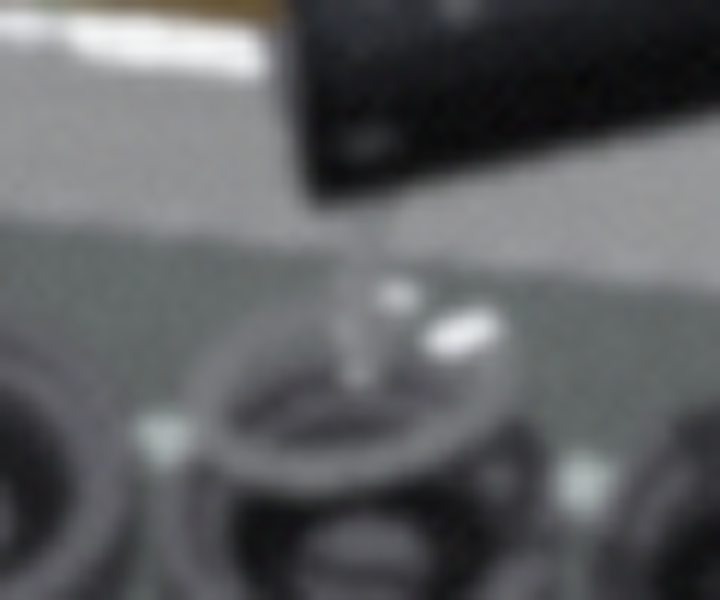

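Ring 1 hangs on the toe. I'll raise it out and on up to carrying height.

>>> jog_arm:
  targets:
    - [0,0,0,-0.4,0,0,0]
    - [0,0,0,-0.4,0,0,0]
    - [0,0,0,-0.5,0,0,0]
    - [0,0,0,-0.6,0,0,0]
    - [0,0,0,-0.8,0,0,0]
    - [0,0,0,-1.2,0,0,0]
    - [0,0,0,-1.4,0,0,0]
    - [0,0,0,-1.4,0,0,0]
    - [0,0,0,-0.8,0,0,0]
    - [0,0,0,0,0,0,0]

```text
time: 30.45
position: [0.4572, 0.0705, 0.2493]
tool_rot: [-0.777, 1.426, 0.777]
ft_force: [-0.1, 0.1, -1.8]
grip_width: 0.207
```

Run:
```python
from h import *
im,d=get_image('scene'); save('s22',im,5,(150,270,170,320)); binfit(d); im,d=get_image('top'); binfit(d,'top')
u=np.radians(34)
go([.3995-.01*np.cos(u),.354-.01*np.sin(u),.25],Rdown(u))
```

```text
bin scene 620 [399.8 354. ] [116.9 113.2] 33.9
bin top 579 [399.6 353.6] [113.3 112.7] 34.3
now [0.4566 0.0704 0.2482] jawyaw 57.1 tool x [-0.001 -0.    -1.   ]
turn deg [23.1 -0.  -0. ] shift cm (tool axes now) [-0.18 20.58 19.81] world d cm [-6.54 27.81  0.18]
```

View pics/s22.png

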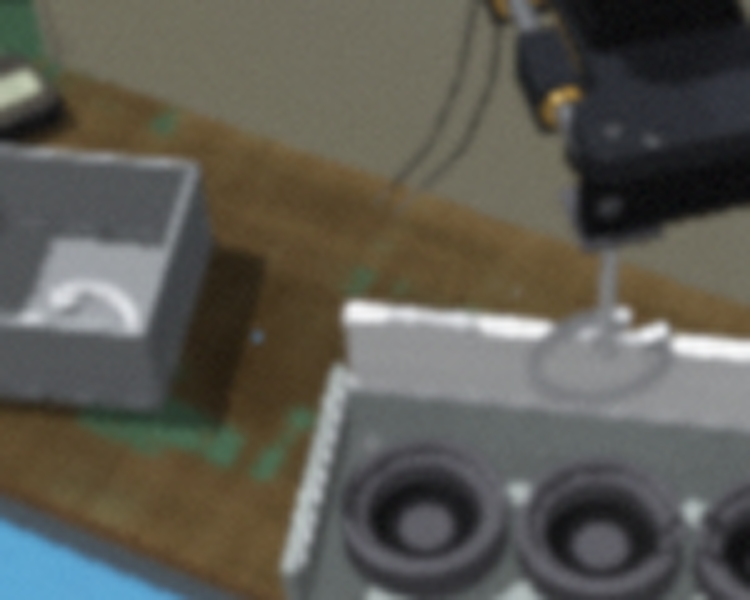

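>>> jog_arm:
  targets:
    - [0,0,0,0,0.9,0.9,0]
    - [0,0,0,0,1.8,1.8,0]
    - [0,0,0,0,2.6,2.5,0]
    - [0,0,0,0,2.9,2.7,0]
    - [0,0,0,0,2.9,2.7,0]
    - [0,0,0,0,2.9,2.7,0]
    - [0,0,0,0,2.7,2.7,0]
    - [0,0,0,0,2.2,2.2,0]
    - [0,0,0,0,1.3,1.2,0]
    - [0,0,0,0,0.4,0.4,0]

```text
time: 31.8
position: [0.3905, 0.3493, 0.2481]
tool_rot: [-0.779, 1.428, 0.778]
ft_force: [0.5, -0.3, -0.5]
grip_width: 0.205
```

>>> jog_arm:
  targets:
    - [3,0,0,0,0,0,0]
    - [5,0,0,0,0,0,0]
    - [6,0,0,0,0,0,0]
    - [6,0,0,0,0,0,0]
    - [3,0,0,0,0,0,0]
    - [0,0,0,0,0,0,0]

```text
time: 32.55
position: [0.3918, 0.3473, 0.2485]
tool_rot: [-0.466, 1.52, 0.465]
ft_force: [0.1, 0.0, -0.1]
grip_width: 0.206
```

Run:
```python
from h import *
im,d=get_image('scene'); save('s23',im,5,(140,280,140,270)); binfit(d)
u=np.radians(34)
go([.3995-.01*np.cos(u),.354-.01*np.sin(u),.17],Rdown(u))
```

```text
bin scene 584 [399.2 353.9] [115.2 112.7] 33.8
now [0.3917 0.3476 0.2485] jawyaw 34.1 tool x [ 0. -0. -1.]
turn deg [ 0.1 -0.   0. ] shift cm (tool axes now) [7.85 0.1  0.01] world d cm [-0.05  0.08 -7.85]
```

View pics/s23.png

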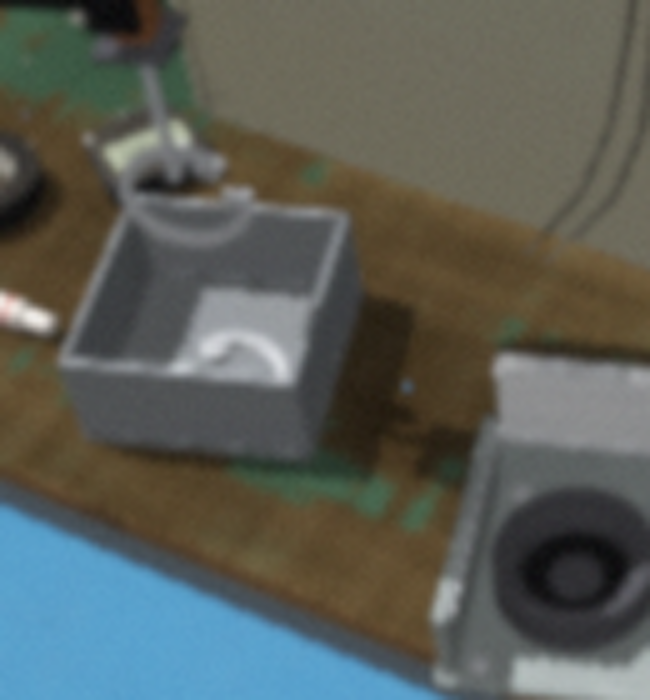

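>>> jog_arm:
  targets:
    - [0,0,0,0.8,0.1,0,0]
    - [0,0,0,1.2,0,0,0]
    - [0,0,0,1.6,0,0,0]
    - [0,0,0,1.6,0,0,0]
    - [0,0,0,1.3,0,0,0]
    - [0,0,0,0.9,0,0,0]
    - [0,0,0,0.4,0,0,0]
    - [0,0,0,0,0,0,0]

```text
time: 33.6
position: [0.3908, 0.3494, 0.1706]
tool_rot: [-0.467, 1.52, 0.467]
ft_force: [0.1, 0.2, -1.1]
grip_width: 0.203
```

Run:
```python
from h import *
im,d=get_image('scene'); save('s24',im,7,(170,250,145,225)); binfit(d)
u=np.radians(34)
go([.3995-.01*np.cos(u),.354-.01*np.sin(u),.17],Rdown(u))
```

```text
bin scene 650 [399.6 354.6] [115.3 113.4] 34.0
now [0.3909 0.3495 0.1709] jawyaw 34.1 tool x [ 0.001  0.001 -1.   ]
turn deg [ 0.1  0.  -0. ] shift cm (tool axes now) [ 0.09 -0.11 -0.04] world d cm [ 0.03 -0.11 -0.09]
```

View pics/s24.png

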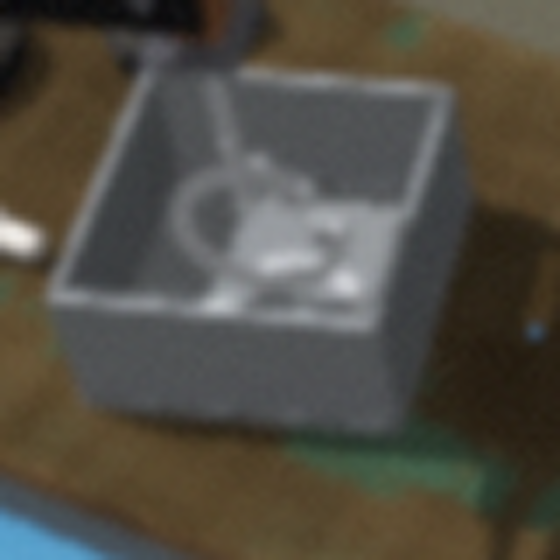

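>>> jog_arm:
  targets:
    - [0,0,0,0.1,0,-0.8,0]
    - [0,0,0,0,0,-0.8,0]
    - [0,0,0,0,0,-0.8,0]
    - [0,0,0,0,0,-0.6,0]
    - [0,0,0,0,0,-0.5,0]
    - [0,0,0,0,0,-0.5,0]
    - [0,0,0,0,0,-0.5,0]
    - [0,0,0,0,0,-0.5,0]
    - [0,0,0,0,0,0,0]

```text
time: 34.78
position: [0.3491, 0.3211, 0.1696]
tool_rot: [-0.467, 1.52, 0.467]
ft_force: [0.3, -0.1, -0.3]
grip_width: 0.203
```

>>> jog_arm:
  targets:
    - [0,0,0,0,0,-0.4,0]
    - [0,0,0,0,0,-0.4,0]
    - [0,0,0,0,0,-0.4,0]
    - [0,0,0,0,0,-0.4,0]
    - [0,0,0,0,0,-0.5,0]
    - [0,0,0,0,0,0,0]

```text
time: 35.52
position: [0.3316, 0.3093, 0.1696]
tool_rot: [-0.467, 1.52, 0.467]
ft_force: [-0.1, 0.7, -1.4]
grip_width: 0.205
```

Run:
```python
from h import *
im,d=get_image('scene'); save('s25',im,7,(170,250,145,225)); binfit(d)
print(get_state()['position'])
```

```text
bin scene 527 [388.8 346.7] [141.7 112.4] 33.4
[0.33188799 0.30941785 0.16965277]
```

View pics/s25.png

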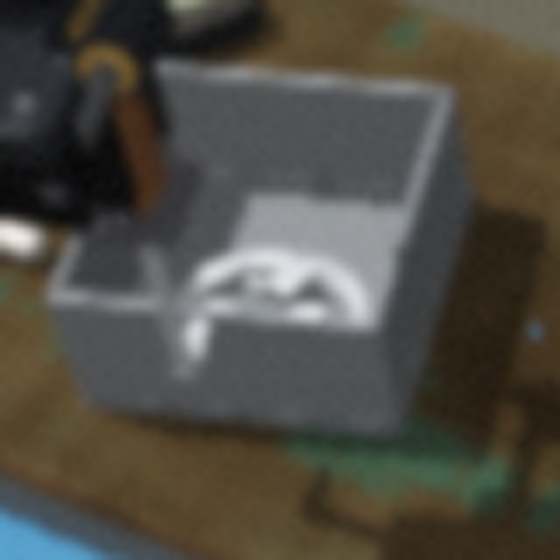

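>>> jog_arm:
  targets:
    - [0,0,0,-2,0,0,0]
    - [0,0,0,-4,0,0,0]
    - [0,0,0,-3,0,3,0]
    - [0,0,0,0,0,6,0]
    - [0,0,0,0,-3,4,0]
    - [0,0,0,0,-5,1,0]

```text
time: 36.33
position: [0.4938, 0.3241, 0.2586]
tool_rot: [-0.469, 1.52, 0.471]
ft_force: [0.1, 0.2, -0.9]
grip_width: 0.204
```

Run:
```python
from h import *
for n in ('scene','top'):
    im,d=get_image(n); save('%s26'%n,im,6,(170,260,140,230) if n=='scene' else (215,310,110,210)); binfit(d,n)
go([.5333,-.1629,.256],Rdown(np.radians(31.6)))
```

```text
bin scene 618 [399.9 354.4] [116.5 112.6] 33.6
bin top 121 [413.3 304.6] [79.4 16.1] 32.4
now [0.4983 0.3154 0.2587] jawyaw 33.6 tool x [ 0.002 -0.004 -1.   ]
turn deg [ 2.  -0.   0.3] shift cm (tool axes now) [  0.48 -41.8  -23.52] world d cm [  3.5  -47.83  -0.27]
```

View pics/top26.png

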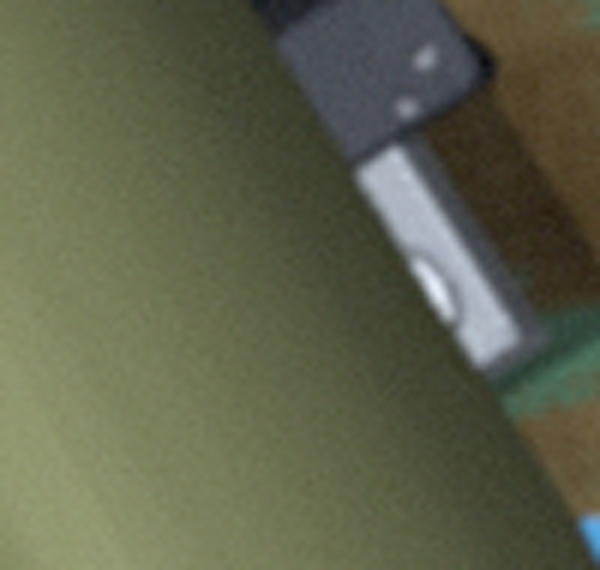

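View pics/scene26.png

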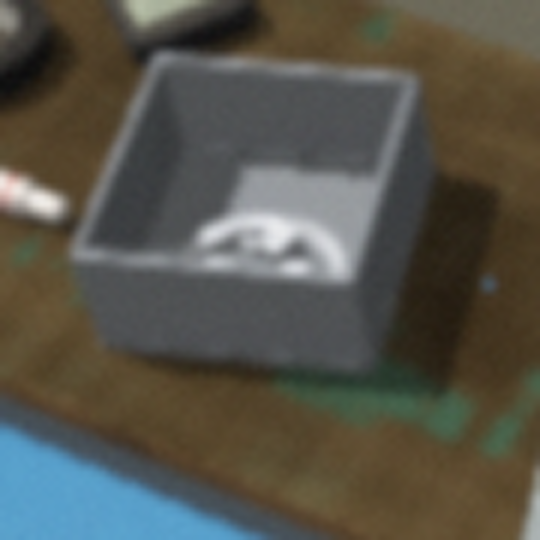

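Run:
```python
from h import *
W=np.load('pics/Wscene0.npy').reshape(-1,3); m=(W[:,0]>.65)&(W[:,0]<.8)&(W[:,1]>.1)&(W[:,1]<.4); print(np.nanpercentile(W[m][:,2],[5,50,95]))
m=(W[:,2]>.06)&(W[:,2]<.25)&(W[:,1]>-.05)&(W[:,1]<.4)&(W[:,0]>.48)
print(np.nanpercentile(.969*W[m][:,0]+.247*W[m][:,1],[1,5,20,50]))
s=get_state();print(s['ft_force'],s['joint_torque'])
```

```text
[-0.69647669  0.25466321  0.25731269]
[0.47802457 0.60226249 0.61344116 0.61663783]
[ 0.25936278 -0.33405122 -0.3482792 ] [ -1.70637667 -41.46331429  -1.84295855 -32.33945489  -0.30094103
  -0.12631616   0.43281497]
```

>>> jog_arm:
  targets:
    - [2,0,0.3,0,-2.2,-1.25,0]
    - [0,0,0,0,-4.6,-2.7,0]
    - [0,0,0,0,-5,-2.9,0]
    - [0,0,0,0,-5,-2.9,0]
    - [0,0,0,0,-5,-2.9,0]
    - [0,0,0,0,-5,-2.9,0]
    - [0,0,0,0,-5,-2.9,0]
    - [0,0,0,0,-5,-2.9,0]
    - [0,0,0,0,-3,-1.7,0]
    - [0,0,0,0,0,0,0]

```text
time: 37.67
position: [0.5085, -0.1416, 0.2579]
tool_rot: [-0.43, 1.528, 0.438]
ft_force: [-0.1, -0.2, -1.4]
grip_width: 0.204
```

Run:
```python
from h import *
go([.5333,-.1629,.256],Rdown(np.radians(31.6)))
```

```text
now [ 0.5085 -0.1416  0.2579] jawyaw 31.7 tool x [-0.003  0.004 -1.   ]
turn deg [ 0.1 -0.  -0.3] shift cm (tool axes now) [ 0.17 -3.11  0.99] world d cm [ 2.48 -2.13 -0.19]
```

>>> jog_arm:
  targets:
    - [0.1,0,-0.3,0,-1.6,0.5,0]
    - [0,0,0,0.2,-1.5,0.5,0]
    - [0,0,0,0,0,0,0]
    - [0,0,0,0,0,0,0]
    - [0,0,0,0,0,0,0]

```text
time: 38.3
position: [0.535, -0.1582, 0.2554]
tool_rot: [-0.438, 1.526, 0.439]
ft_force: [0.7, -0.5, -1.2]
grip_width: 0.203
```

Run:
```python
from h import *
go([.5333,-.1629,.1256],Rdown(np.radians(31.6)))
im,d=get_image('scene'); save('s27',im,6,(190,310,350,450))
ci=camera_info('scene')
p=get_state()['position']; print('foot',(proj(ci,[*p[:2],p[2]-.1107])-[350,190])*6+2.5)
```

```text
now [ 0.535  -0.1582  0.2554] jawyaw 32.1 tool x [-0.  0. -1.]
turn deg [ 0.5 -0.  -0. ] shift cm (tool axes now) [12.98 -0.32 -0.39] world d cm [ -0.17  -0.47 -12.98]
foot [378.41096382 396.97956567]
```

View pics/s27.png

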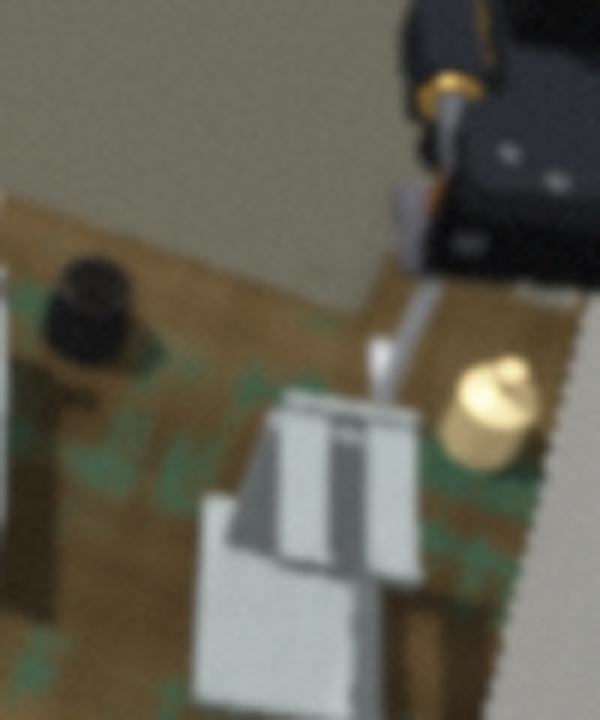

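>>> jog_arm:
  targets:
    - [0.5,0,0,0,-0.32,-0.39,0]
    - [0,0,0,0,0,0,0]
    - [0,0,0,0,0,0,0]

```text
time: 38.72
position: [0.5334, -0.1635, 0.2556]
tool_rot: [-0.431, 1.527, 0.431]
ft_force: [-0.1, 0.0, -1.4]
grip_width: 0.204
```

Run:
```python
from h import *
go([.5333,-.1629,.1256],Rdown(np.radians(31.6)))
```

```text
now [ 0.5334 -0.1635  0.2556] jawyaw 31.5 tool x [ 0.  0. -1.]
turn deg [-0.1  0.  -0. ] shift cm (tool axes now) [13.    0.06  0.02] world d cm [-1.0e-02  6.0e-02 -1.3e+01]
```

>>> jog_arm:
  targets:
    - [0,0,0,2,0.05,0,0]
    - [0,0,0,2,0,0,0]
    - [0,0,0,1,0,0,0]
    - [0,0,0,1,0,0,0]
    - [0,0,0,1,0,0,0]
    - [0,0,0,1,0,0,0]
    - [0,0,0,0,0,0,0]

```text
time: 39.6
position: [0.5326, -0.1629, 0.1746]
tool_rot: [-0.431, 1.529, 0.432]
ft_force: [0.9, -0.6, -1.1]
grip_width: 0.205
```

Run:
```python
from h import *
go([.5333,-.1629,.1256],Rdown(np.radians(31.6)))
im,d=get_image('scene'); save('s28',im,6,(190,310,350,450))
```

```text
now [ 0.5326 -0.1629  0.1746] jawyaw 31.5 tool x [-0.002  0.    -1.   ]
turn deg [-0.1 -0.1 -0.1] shift cm (tool axes now) [ 4.9  -0.04  0.06] world d cm [ 0.07  0.   -4.9 ]
```

View pics/s28.png

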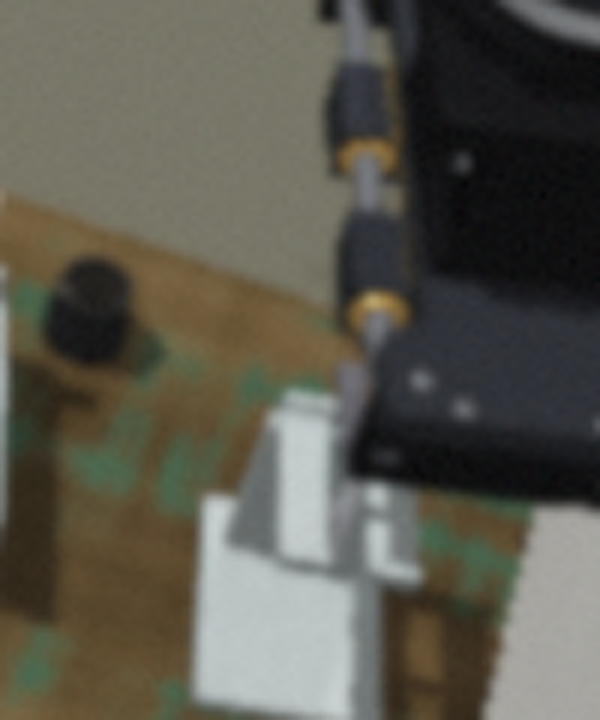

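The shaft is in the slot (crop (345,520)) and the force is near zero. I'll continue down.

>>> jog_arm:
  targets:
    - [0,0,0,1,0,0.05,0]
    - [0,0,0,1,0,0,0]
    - [0,0,0,1,0,0,0]
    - [0,0,0,1,0,0,0]
    - [0,0,0,0.6,0,0,0]
    - [0,0,0,0.2,0,0,0]
    - [0,0,0,0,0,0,0]

```text
time: 40.52
position: [0.5337, -0.1629, 0.1276]
tool_rot: [-0.431, 1.527, 0.431]
ft_force: [0.1, 0.5, -0.4]
grip_width: 0.205
```

Run:
```python
from h import *
go([.5333,-.1629,.1256],Rdown(np.radians(31.6))); print(get_state()['ft_force'])
```

```text
now [ 0.5337 -0.1629  0.1276] jawyaw 31.5 tool x [ 0. -0. -1.]
turn deg [-0.1  0.   0. ] shift cm (tool axes now) [ 0.2   0.02 -0.04] world d cm [-0.04 -0.   -0.2 ]
[ 0.05184088  0.45955681 -0.41912519]
```

>>> jog_arm:
  targets:
    - [0,0,0,0.1,0,0,0]
    - [0,0,0,0.1,0,0,0]
    - [0,0,0,0,0,0,0]
    - [0,0,0,0,0,0,0]

```text
time: 41.02
position: [0.5336, -0.1628, 0.1256]
tool_rot: [-0.431, 1.527, 0.431]
ft_force: [-0.3, 0.1, -1.3]
grip_width: 0.204
```

>>> jog_arm:
  targets:
    - [0,0,0,0.1,0,0,0]
    - [0,0,0,0,0,0,0]
    - [0,0,0,0,0,0,0]

```text
time: 41.4
position: [0.5337, -0.1628, 0.1255]
tool_rot: [-0.431, 1.527, 0.431]
ft_force: [-2.5, 2.1, 5.2]
grip_width: 0.203
```

>>> jog_arm:
  targets:
    - [0,0,0,-0.05,0,0,2.2]
    - [0,0,0,0,0,0,2.6]
    - [0,0,0,0,0,0,4]
    - [0,0,0,0,0,0,6]
    - [0,0,0,0,0,0,8.7]
    - [0,0,0,0,0,0,8.7]
    - [0,0,0,0,0,0,8.7]

```text
time: 42.28
position: [0.5336, -0.1628, 0.125]
tool_rot: [-0.431, 1.527, 0.431]
ft_force: [0.2, -0.4, -0.8]
grip_width: 0.781
```

>>> jog_arm:
  targets:
    - [0,0,0,-2,0,0,8.7]
    - [0,0,0,-4,0,0,8.7]
    - [0,0,0,-5,0,0,8.7]
    - [0,0,0,-5,0,0,8.7]
    - [0,0,0,0,-3,-5,8.7]
    - [0,0,0,0,3,-5,8.7]
    - [0,0,0,0,3,-4,8.7]
    - [0,0,0,0,0,0,8.7]

```text
time: 43.28
position: [0.3959, -0.211, 0.2854]
tool_rot: [-0.428, 1.526, 0.43]
ft_force: [0.9, 0.2, -0.4]
grip_width: 1.0
```

Run:
```python
from h import *
s=get_state(); print(s['position'],s['ft_force'],s['grip_width'])
for n in ('scene','top'):
    im,d=get_image(n); save('%s30'%n,im,1.4); 
    if n=='scene': save('s30z',im,7,(230,320,365,450)); 
    binfit(d,n)
    W=cloud(camera_info(n),d); L=(W[...,:2]-FC)@Rz(FY)
    m=(abs(L[...,1])<.11)&(L[...,0]>.0)&(L[...,0]<.07)&(W[...,2]>.06)&(W[...,2]<.11)
    print(n,m.sum(),np.percentile(L[m][:,0],[2,50,98]),np.percentile(W[m][:,2],98))
    P=W.reshape(-1,3); S=P[(abs(P[:,0]-.534)<.03)&(abs(P[:,1]+.163)<.03)&(P[:,2]>.146)&(P[:,2]<.165)]
    print('handle top',len(S),cv2.minAreaRect((S[:,:2]*1000).astype(np.float32)) if len(S)>5 else '',np.median(S[:,2]) if len(S) else '')
```

```text
[ 0.39588397 -0.21099228  0.28544088] [ 0.89761113  0.20402506 -0.41883755] 1.0002678042831203
bin scene 618 [399.1 354.3] [115.8 113. ] 34.0
scene 1372 [0.04482333 0.04681118 0.05302551] 0.10008114001988382
handle top 7 ((529.640380859375, -156.03314208984375), (14.39868450164795, 1.6102715730667114), 27.68412208557129) 0.14852009869972516
bin top 583 [399.  354.3] [113.4 113.5] 33.8
top 649 [0.04573267 0.04798483 0.05371724] 0.10002383404518389
handle top 97 ((534.8118286132812, -164.00135803222656), (17.85369110107422, 18.049915313720703), 30.43027687072754) 0.1558463195511779
```

View pics/scene30.png

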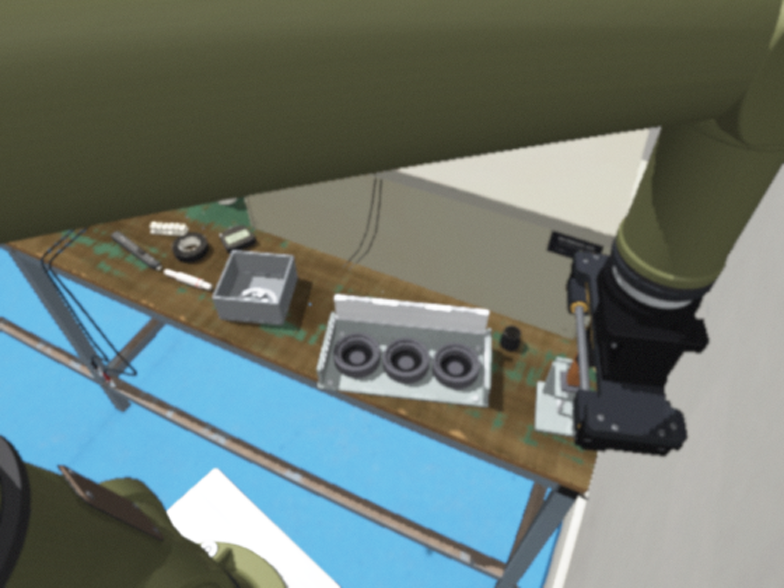

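View pics/s30z.png

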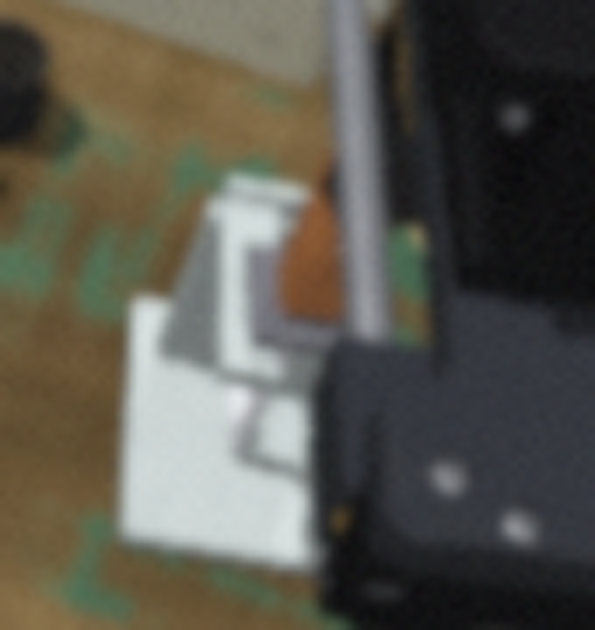

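View pics/top30.png

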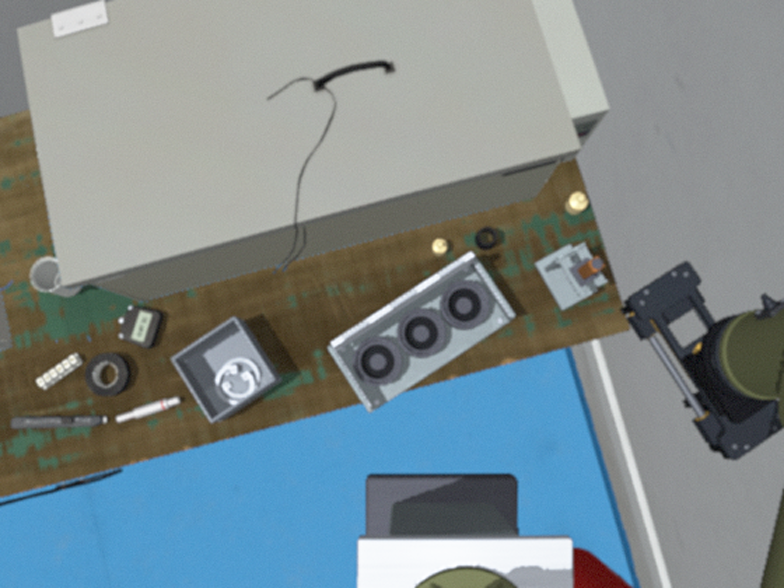

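Run:
```python
from h import *
im,d=get_image('top'); save('t31',im,8,(222,305,120,205)); save('t31s',im,7,(160,230,375,440))
W=cloud(camera_info('top'),d); c=np.array([.399,.354]); L=(W[...,:2]-c)@Rz(np.radians(34))
m=(abs(L[...,0])<.048)&(abs(L[...,1])<.048)&(W[...,2]<.06)
ring=m&(W[...,2]>.0075)
print(m.sum(),ring.sum(),np.percentile(W[m][:,2],[50,90,98,100]),L[ring].min(0),L[ring].max(0))
```

```text
1863 323 [0.00393782 0.00984587 0.0160085  0.02090847] [-0.04598159 -0.03432451] [0.04420552 0.04571463]
```

View pics/t31.png

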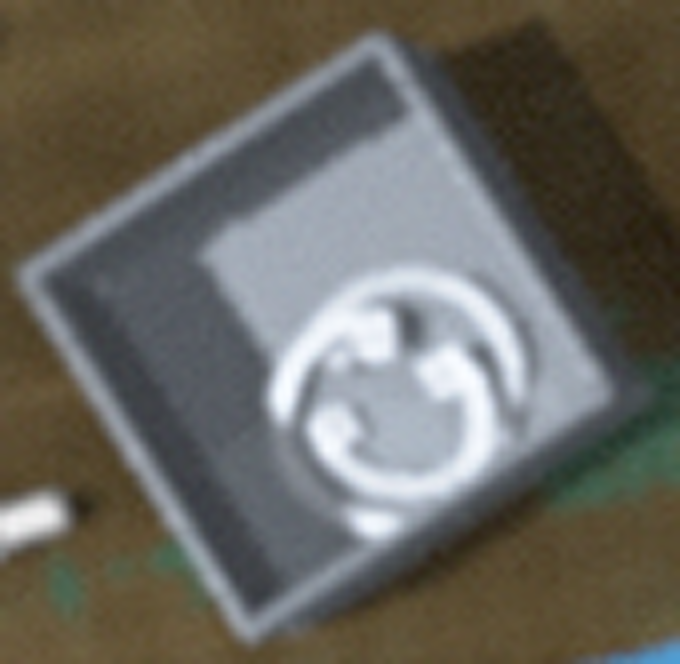

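View pics/t31s.png

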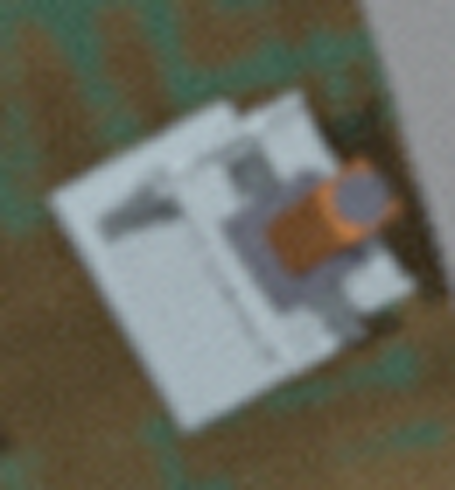

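Both rings lie flat and overlapping in the bin (crop (400,390)), everything there below about 21 mm. The pick stands upright in its slot (crop (315,235)). I'm handing in.

```bash
python3 -c "
from bench import *
print(get_state()['time']); print(close_job())"
```

```text
43.425
the job is handed in; nothing more can be done
None
```

I folded the cover, moved both rings into the bin with the pick and hung the pick back in its stand. The job was handed in at about 43 s of the 210 s allowed; no verdict was reported.

- **Cover:** I pushed its front edge until it stopped at about 20 N, pushing about 75 mm to the right of the middle because the middle was out of reach. In the last pictures the panels stand at local x of about 45 to 54 mm with their tops at about 100 mm, 3 mm over the 97 mm given.
- **Rings:** Bore 0 was empty. I lifted rings 2 and 1 out by one end with the toe and stripped each off over the bin's near wall. The last top view shows both lying overlapped inside the bin, nothing there above about 21 mm, and all three bores empty. The fingers did not go near a ring in its groove.
- **Bin:** My fits put it within about 1 mm of where it started, so I saw no sign of it being knocked aside.
- **Pick:** It hangs upright with its collar on the rails. The top camera puts its handle within about 2 mm of where it was found. The scene camera's view of the handle was mostly blocked by the gripper, so only the top camera confirms this.
- **Other things:** They look undisturbed in the last pictures. I compared the small weight's position by eye and did not measure it.

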